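Decant the chocolate balls from the thin cup into the lidded pot

ROBOT

A 6-joint arm with a two-finger parallel gripper is mounted at the origin on the work surface. World frame = base frame: x ahead of the robot, y to its left, z up, the work surface at z = 0. Lengths are in m, angles in rad, forces in N, time in s.
With the tool pointing down it reaches from about 0.25 to 0.85 m from the base axis. Payload 12.5 kg.
Tool frame: the origin (TCP) lies between the finger pads; the fingertips stand 8 mm ahead of it and the grasp point (between the pads) lies 11 mm behind it; z points along the fingers, y is the line along which they close (so a half turn about z gives the same grasp; the last joint's range is limited). The gripper opens to 93 mm and grips with 3 to 60 N. Pads are 15 mm wide; open, the fingers measure 128 mm over their backs; the gripper's body (75 mm by 188 mm) begins 65 mm behind the grasp point.
Start: joints at [1.221, 0.351, 1.652, -0, 1.139, -0.085], TCP at [0.144, 0.531, 0.227] pointing down, gripper open.
Joint ranges: [-2.75, 2.75], [-0.79, 2.1], [0.01, 2.65], [-1.57, 4.71], [0.07, 3.14], [-2.87, 2.87]. Speed limits (rad/s): [2.22, 2.22, 2.79, 3.14, 3.14, 3.14].

INTERFACE

Orientations are given as a rotation vector (axis times angle).
In Python, from plant import arm gives the robot as it stands.
- The arm moves only by the tool play_rows, never from a script. Its argument "commands" is text: rows parted by semicolons, each of 5 numbers parted by spaces: the finger opening in mm, from 0 to 93, then the shift along the tool's x, y, z in units of 300 mm (1.0 is 300 mm), then the turn about the tool's z in units of pi rad (1.0 is pi rad). In form: claw dx dy dz roll; .... A call has exactly 10 rows; each row is the pose to reach, as a shift and turn from the pose commanded when the call began, along the tool's axes at that moment, turning the shorter way round; what a row does not reach only later rows make up. A row lasts 1/8 s, in which the tool goes at most 62.5 mm and 10.7 degrees, less where a joint would pass 70% of its speed; a pose out of reach is approached as far as the arm can. A call with a number of a shift or a turn outside -1 to 1 is refused whole. A call with a gripper value outside its range is refused whole. The fingers move at their own pace and stop on an object; "newtons" is the grip in N (left out, the last holds). Time passes only in rows, so rows that repeat a pose let the fingers close, or fill a call up. It gives the time, the measured TCP pose, the force, the opening and the grip force at its end, in the units of the state.
- arm.observe(): the state, without advancing time (a new reading comes with each control period).
- arm.snapshot(name): name is "scene" or "top" or "wrist"; returns the picture (480x640x3 uint8, red, green, blue); there is no depth.
- arm.camera_info(name): a dict with "mtx" (3x3 intrinsics, pixels), "D" ([k1, k2, p1, p2, k3] as OpenCV has them; the pictures are not rectified), "pose" (4x4, takes a point from camera to world coordinates); the wrist camera has in their place "mount" (4x4, takes a point from camera to tool coordinates, whose origin is the TCP and whose axes are the flange's). Camera axes: x right, y up, looking along -z (the intrinsics and any distortion apply to the point x, -y, -z); pixel columns grow to the right and rows downward; lengths in m; the calibration is good to about 2 mm. A picture is of the moment at which its call begins: read the wrist's pose just before it. camera_info takes no time and is no camera call.
- arm.job_done(): hands the job in; it is judged then, once.
Trained networks look in the newest picture that a camera, given by its name, has taken for a name from the list of things; names that differ only in an ending like _2 or _b are one class to them, and where a whole thing is asked for, a point or a joint stands for the part that bears it (a point fixed in the world has none). Each returns a list of dicts, best first, with "conf" (0 to 1); they miss things now and then, are a little off and sometimes report something else, mostly with a low value. They report only what shows in the picture. A call takes as long as a camera call. They do not tell look-alikes from the thing itself.
- arm.look_for(camera, name): "centre" ([x, y, z] in m, in world coordinates, good to about 4 mm: the middle of the surface that is visible of it).
- arm.masks_of(camera, name): "region" (480x640 bool, what is visible of it).
The state is a dict: "time_s": time; "qpos": joint angles; "joint_velocities": joint speeds; "joint_efforts": joint torques, N m; "tcp_pos": TCP position; "eef_rot": TCP orientation; "wrist_force": force on the tool from outside, world axes, zero at the start; "ft_torque": the same for the moment, N m; "opening": finger opening in m; "finger_force": force on a finger pad.
Only numpy, scipy, OpenCV 4.12 (cv2) and the standard library are available. Lean on these libraries where they do the work, as an engineer would, in place of code of your own. Each camera call takes 0.05 s, during which the arm holds its last target. There are 200 camera calls.

TASK

Put the chocolate balls away: lift the lid off the blue pot and lay it down on a free patch of the pale shelf liner, tip all four balls out of the thin white cup into the pot, stand the empty cup upright in the bamboo spoon rest, and put the lid back on the pot. Cup and lid are fragile: grip them as softly as you can, never knock them or set them down hard, and leave the egg cooker, the egg rack, the stack of egg cups and the pepper mill as they stand.

Things in the scene. Friction and masses are not known exactly. Their poses are not given: they have to be found in the camera images.
- pot: blue ceramic pot, loose, 0.8 kg: round, outer diameter 110 mm, 80 mm tall, wall 6 mm (mouth 98 mm wide), floor 8 mm thick; origin at the centre of its underside, z up
- lid: blue ceramic lid, 0.16 kg: plate 114 mm wide, 9 mm thick; locating disc 86 mm wide, 6 mm deep below it (6 mm play in the pot's mouth); wooden knob on it 24 mm wide, 28 mm tall. Origin: centre of the plate's underside, 80 mm above the pot's underside when closed, 6 mm above the liner when laid on it. Breaks if the pads press it over 80 N in all (40 N each), or it meets pot or liner over 40 N
- cup: thin white cup, no handle, 0.08 to 0.15 kg: straight, 60 mm wide, 70 mm tall, wall 3 mm, floor 5 mm; origin at the centre of its underside, z up along its axis. Holds four chocolate balls up to 27 mm high, which roll out when it is tipped 10 degrees past level. Breaks if the pads press it over 80 N in all (40 N each), or it meets pot, rest or liner over 40 N
- sweet0: yellow chocolate ball, 22 mm in diameter, 12 g, starting in the cup; origin at its centre
- sweet1: green chocolate ball, 22 mm in diameter, 12 g, starting in the cup; origin at its centre
- sweet2: red chocolate ball, 22 mm in diameter, 12 g, starting in the cup; origin at its centre
- sweet3: blue chocolate ball, 22 mm in diameter, 12 g, starting in the cup; origin at its centre
- rest: bamboo spoon rest, held fast to the liner by non-slip feet: round dish 104 mm in diameter, flat floor 6 mm above the liner and 94 mm wide inside an eight-sided lip whose top is 10 mm above the liner, with a gap at one side; origin at the centre of its underside
- egg_cups: bystander: three melamine egg cups nested in one loose stack (yellow, white, green), 56 mm in diameter, 81 mm tall; origin at the centre of its underside
- egg_rack: bystander: loose aluminium egg rack with four hen's eggs, 86 mm (x) by 116 mm (y), the eggs' tops at 73 mm; origin under its centre, on the liner
- cooker: bystander, fixed to the shelf: steel-grey egg cooker, round, 166 mm in diameter, clear dome with a black knob whose top is at 159 mm; its toggle switch stands out to 104 mm from the axis on its -x side at 25 to 50 mm height; origin at the centre of its underside
- liner: pale grey plastic liner fixed on the shelf, 3 mm thick, 560 mm (x) by 960 mm (y), on which everything stands; its top is at z = 0.003; origin at the centre of its underside
- mill: bystander: loose dark wooden pepper mill standing upright, 48 mm in diameter, 142 mm tall; origin at the centre of its underside
Things that resemble listed ones, but are neither listed nor needed, are in the scene too. Leave any pink or turquoise look-alike of the lid alone.

How it is judged:
By the outcome, as a careful person would: the job done as asked, in the order asked, and still so for the second after the job is handed in, with the robot touching nothing.
It also fails if it takes over 72 s, if anything falls off the work surface, if the arm or the gripper's body presses on something with over 40 N, if the wrist force passes 120 N, or if a joint passes its speed limit or range.

## Working session

There is one attempt and no reset: what is moved stays moved. The work goes in short steps, Python scripts to look and compute and a tool call to move; the robot and the scene stay as the last step left them, time stands still between calls to the robot, and variables do not carry over. Pictures are saved under pics/ and viewed, at most 10 in all, crops included, and the job is handed in when it is done.

Besides the shell and the picture viewer there is one more tool, called after "Request:" as name(argument=value, ...), one argument or row to a line, values as JSON. play_rows: Moves the arm, as the interface text tells. Shifts and turns lie within -1 to 1; 1 stands for 300 mm of shift or pi rad of turn. Its arguments: {"type":"object","properties":{"commands":{"type":"string"},"newtons":{"type":"number"}},"required":["commands"]}

```bash
ls; mkdir -p pics
cat > h.py <<'E'
import numpy as np, cv2
from plant import arm
from scipy.spatial.transform import Rotation as R
def save(img,n): cv2.imwrite('pics/'+n+'.png',img[:,:,::-1])
E
python3 - <<'E'
from h import *
s=arm.observe(); print(s['time_s'],s['tcp_pos'],s['eef_rot'],s['opening'])
a=arm.snapshot('scene');b=arm.snapshot('top')
save(a,'s0');save(b,'t0')
for n in ['pot','lid','cup','rest','egg_cups','egg_rack','cooker','mill','sweet0','sweet2']:
  for c in ['scene','top']:
    print(n,c,[(np.round(d['centre'],3).tolist(),round(d['conf'],2)) for d in arm.look_for(c,n)])
for c in ['scene','top','wrist']:
  i=arm.camera_info(c);print(c,{k:np.round(v,3).tolist() for k,v in i.items()})
E
```

```text
pics
0.0 [0.1437868  0.53054497 0.22610396] [-4.14650243e-01 -3.11385234e+00  1.70655883e-03] 0.093255925983019
pot scene [([0.645, -0.005, 0.052], 0.6)]
pot top [([0.541, -0.012, 0.038], 0.66)]
lid scene [([0.8, 0.139, 0.02], 0.89), ([0.602, -0.012, 0.088], 0.85), ([0.585, -0.195, 0.014], 0.67), ([0.715, -0.321, 0.016], 0.67), ([0.643, -0.01, 0.053], 0.6)]
lid top [([0.581, -0.198, 0.019], 0.91), ([0.591, -0.01, 0.09], 0.77), ([0.794, 0.146, 0.02], 0.75), ([0.709, -0.324, 0.016], 0.6)]
cup scene [([0.465, -0.213, 0.048], 0.91)]
cup top [([0.449, -0.219, 0.043], 0.68), ([0.591, -0.012, 0.093], 0.38)]
rest scene [([0.597, 0.303, 0.008], 0.97), ([0.831, -0.081, 0.121], 0.45)]
rest top [([0.595, 0.303, 0.01], 0.78)]
egg_cups scene [([0.45, -0.026, 0.073], 0.9)]
egg_cups top [([0.436, -0.027, 0.072], 0.57)]
egg_rack scene [([0.461, 0.201, 0.051], 0.82), ([0.685, 0.07, 0.003], 0.22)]
egg_rack top [([0.431, 0.204, 0.056], 0.91)]
cooker scene [([0.829, -0.081, 0.12], 0.94)]
cooker top [([0.765, -0.085, 0.124], 0.79)]
mill scene [([0.596, -0.342, 0.077], 0.61)]
mill top [([0.575, -0.337, 0.0
[... 398 characters left out ...]
0.225, 0.0, 321.501], [0.0, 570.225, 235.696], [0.0, 0.0, 1.0]], 'D': [-0.022, 0.0, 0.0, 0.0, 0.0], 'pose': [[-0.116, -0.788, 0.604, 1.239], [0.993, -0.089, 0.075, 0.077], [-0.005, 0.609, 0.793, 0.906], [0.0, 0.0, 0.0, 1.0]]}
top {'mtx': [[475.021, 0.0, 325.556], [0.0, 475.021, 240.185], [0.0, 0.0, 1.0]], 'D': [-0.016, 0.0, 0.0, 0.0, 0.0], 'pose': [[-0.109, 0.965, -0.237, 0.422], [-0.994, -0.108, 0.02, 0.007], [-0.006, 0.238, 0.971, 0.906], [0.0, 0.0, 0.0, 1.0]]}
wrist {'mtx': [[415.345, 0.0, 322.063], [0.0, 415.345, 236.919], [0.0, 0.0, 1.0]], 'D': [0.025, 0.0, 0.0, 0.0, 0.0], 'mount': [[-0.0, 0.962, 0.272, 0.077], [1.0, 0.0, -0.0, 0.0], [-0.0, 0.272, -0.962, -0.159], [0.0, 0.0, 0.0, 1.0]]}
```

View pics/s0.png

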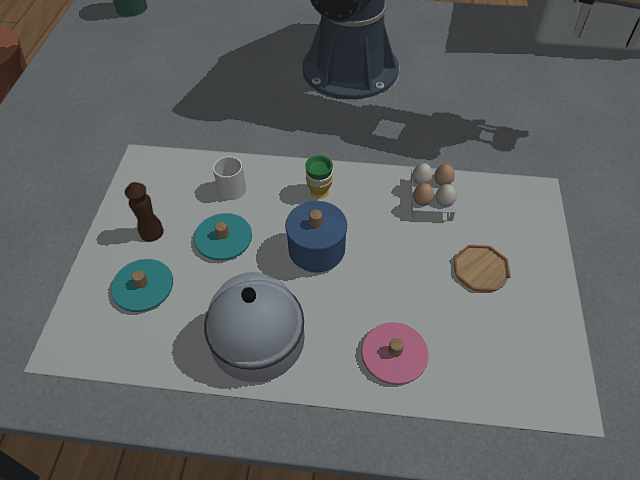

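View pics/t0.png

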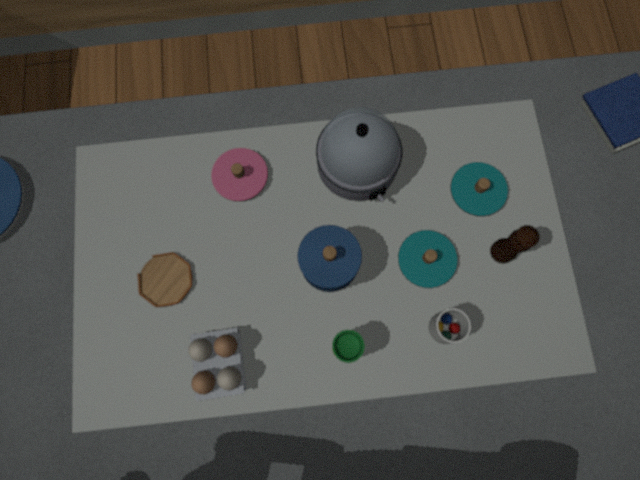

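Scene: the closed blue pot is at (317,235) with its knob at (316,216). The cup is at (230,178) and the rest at (481,268). The teal look-alike lids are at (222,236) and (142,285), and the pink one at (395,352). The top view agrees: pot (330,258), cup with balls (453,325), rest (166,279).

Next I'll turn the gripper so it closes along world x and go above the pot.

Request:
play_rows(
  commands="93 -0.13 -0.09 0 0.05; 93 -0.26 -0.18 0 0.105; 93 -0.39 -0.27 0 0.16; 93 -0.52 -0.36 0 0.215; 93 -0.65 -0.45 0 0.27; 93 -0.78 -0.54 0 0.325; 93 -0.9 -0.63 0 0.38; 93 -1 -0.7 0 0.416; 93 -1 -0.7 0 0.416; 93 -1 -0.7 0 0.416",
  newtons=5,
)

```text
time_s: 2.35
tcp_pos: [0.3782, 0.2499, 0.2266]
eef_rot: [-2.221, -2.222, 0.0]
wrist_force: [0.6, 0.5, 0.0]
opening: 0.093
finger_force: 0.0
```

```bash
cat >> h.py <<'E'
def pose():
    s=arm.observe(); T=np.eye(4); T[:3,:3]=R.from_rotvec(s['eef_rot']).as_matrix(); T[:3,3]=s['tcp_pos']; return T
def campose(c):
    i=arm.camera_info(c); return i['pose'] if c!='wrist' else pose()@np.array(i['mount'])
def ray(c,uv,P):
    i=arm.camera_info(c); p=cv2.undistortPoints(np.array([[uv]],float),np.array(i['mtx']),np.array(i['D']))[0,0]
    d=P[:3,:3]@np.array([p[0],-p[1],-1]); return P[:3,3],d/np.linalg.norm(d)
def meet(rays):
    A=sum(np.eye(3)-np.outer(d,d) for o,d in rays); b=sum((np.eye(3)-np.outer(d,d))@o for o,d in rays)
    return np.linalg.solve(A,b)
def atz(r,z): o,d=r; return o+d*(z-o[2])/d[2]
def go(x,y,z):
    T=pose(); return np.round(T[:3,:3].T@(np.array([x,y,z])-T[:3,3])/0.3,3)
E
python3 - <<'E'
from h import *
s=arm.observe();print(s['time_s'],s['tcp_pos'],s['eef_rot'],go(.595,-.05,.24)); print(pose()[:3,:3].round(3))
E
```

```text
2.35 [0.37818996 0.24994094 0.22662977] [-2.22103714e+00 -2.22154252e+00  1.99551288e-05] [-1.     0.722 -0.045]
[[-0.  1. -0.]
 [ 1.  0.  0.]
 [ 0. -0. -1.]]
```

Request:
play_rows(
  commands="93 -0.14 0.12 0 0; 93 -0.28 0.24 0 0; 93 -0.42 0.36 0 0; 93 -0.56 0.48 0 0; 93 -0.7 0.6 0 0; 93 -0.81 0.69 0 0; 93 -0.83 0.722 0 0; 93 -0.83 0.722 0 0; 93 -0.83 0.722 0 0; 93 -0.83 0.722 0 0",
)

```text
time_s: 3.6
tcp_pos: [0.5944, 0.0015, 0.2269]
eef_rot: [2.221, 2.222, 0.0]
wrist_force: [-1.0, 1.0, -1.0]
opening: 0.0928
finger_force: 0.0
```

Run:
```python
from h import *
P=campose('wrist'); im=arm.snapshot('wrist'); save(im,'w1'); np.save('P1.npy',P)
print(pose()[:3,3],arm.observe()['time_s'])
for n in ['lid','pot']:
  for d in arm.masks_of('wrist',n)[:3]:
    m=d['region'].astype(np.uint8); ys,xs=np.nonzero(m); print(n,round(d['conf'],2),m.sum(),xs.mean(),ys.mean(),xs.min(),xs.max(),ys.min(),ys.max())
```

```text
[0.59451797 0.00125657 0.22688994] 3.65
lid 0.92 518 430.35714285714283 456.3667953667954 398 461 451 462
lid 0.84 17442 321.83407866070405 242.4650269464511 246 398 169 315
lid 0.62 3683 311.34781428183544 407.032039098561 261 362 349 445
pot 0.78 453 321.3532008830022 169.47019867549668 280 364 163 180
```

View pics/w1.png

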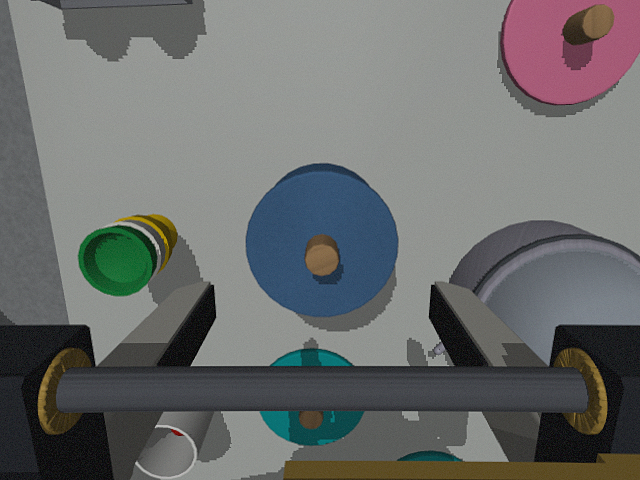

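The wrist view shows the blue lid plate centred at (322,242) with its knob at (322,257). The fingers straddle it clear, and the teal lid is behind.

Run:
```python
from h import *
W=np.load('P1.npy')
k=[ray('wrist',(321.8,256),W),ray('top',(330,253.5),campose('top')),ray('scene',(316,216),campose('scene'))]
print('knob mid',meet(k),meet(k[:2]),meet([k[0],k[2]]))
im=cv2.imread('pics/w1.png'); hsv=cv2.cvtColor(im,cv2.COLOR_BGR2HSV)
m=cv2.inRange(hsv,(100,80,60),(125,255,255)); n,l,st,c=cv2.connectedComponentsWithStats(m); j=1+st[1:,4].argmax(); print(st[j],im[240,280],im[170,321])
cn=max(cv2.findContours((l==j).astype(np.uint8),0,1)[0],key=cv2.contourArea); h=cv2.convexHull(cn)
e=cv2.fitEllipse(h); print(e); print('plate',atz(ray('wrist',e[0],W),.092), 'width',np.linalg.norm(atz(ray('wrist',(246,242),W),.092)-atz(ray('wrist',(398,242),W),.092)))
```

```text
knob mid [ 0.59246483 -0.01368045  0.11273238] [ 0.5933453  -0.01508603  0.10637379] [ 0.59335683 -0.01268461  0.11447689]
[  246   164   152   153 16677] [112  79  60] [84 60 41]
((321.3466491699219, 240.9965057373047), (150.4098358154297, 152.34951782226562), 172.2788543701172)
plate [ 0.59303913 -0.00829771  0.092     ] width 0.11190521560760401
```

Request:
play_rows(
  commands="93 -0.02 -0.003 0.1 0; 93 -0.04 -0.005 0.25 0; 93 -0.04 -0.005 0.35 0; 93 -0.04 -0.005 0.4 0; 93 -0.04 -0.005 0.406 0; 35 -0.04 -0.005 0.406 0; 35 -0.04 -0.005 0.406 0; 15 -0.04 -0.005 0.406 0; 15 -0.04 -0.005 0.406 0; 15 -0.04 -0.005 0.406 0",
  newtons=8,
)

```text
time_s: 5.0
tcp_pos: [0.5934, -0.0116, 0.1049]
eef_rot: [2.222, 2.22, 0.0]
wrist_force: [0.3, -0.0, 0.0]
opening: 0.0475
finger_force: 0.0
```

Request:
play_rows(
  commands="15 0 0 0 0; 15 0 0 0 0; 15 0 0 0 0; 15 0 0 0 0; 15 0 0 0 0; 15 0 0 -0.02 0; 15 0 0 -0.05 0; 15 0 0 -0.12 0; 15 0 0 -0.22 0; 15 0 0 -0.3 0",
  newtons=8,
)

```text
time_s: 6.25
tcp_pos: [0.5935, -0.0116, 0.1966]
eef_rot: [2.222, 2.22, 0.001]
wrist_force: [0.1, 0.4, -2.0]
opening: 0.0238
finger_force: 8.0
```

Request:
play_rows(
  commands="15 0.06 -0.02 0 0; 15 0.17 -0.06 0 0; 15 0.3 -0.1 0 0; 15 0.44 -0.15 0 0; 15 0.58 -0.2 0 0; 15 0.72 -0.25 0 0; 15 0.84 -0.3 0 0; 15 0.93 -0.33 0 0; 15 0.98 -0.35 0 0; 15 1 -0.36 0 0",
)

```text
time_s: 7.5
tcp_pos: [0.4848, 0.2891, 0.1943]
eef_rot: [-2.221, -2.221, 0.001]
wrist_force: [-0.1, -1.1, -2.0]
opening: 0.0231
finger_force: 8.0
```

Request:
play_rows(
  commands="15 0.05 -0.02 0.05 0; 15 0.13 -0.045 0.15 0; 15 0.22 -0.07 0.27 0; 15 0.27 -0.08 0.37 0; 15 0.29 -0.085 0.44 0; 15 0.29 -0.085 0.49 0; 15 0.29 -0.085 0.52 0; 15 0.29 -0.085 0.535 0; 15 0.29 -0.085 0.54 0; 15 0.29 -0.085 0.54 0",
)

```text
time_s: 8.75
tcp_pos: [0.4605, 0.3756, 0.0333]
eef_rot: [2.223, 2.22, 0.001]
wrist_force: [-0.1, 0.4, -1.8]
opening: 0.0238
finger_force: 8.0
```

Request:
play_rows(
  commands="15 0 0 0.002 0; 15 0 0 0.004 0; 15 0 0 0.006 0; 15 0 0 0.008 0; 15 0 0 0.01 0; 30 0 0 0.01 0; 50 0 0 0.01 0; 70 0 0 0.01 0; 70 0 0 0.01 0; 70 0 0 0.01 0",
)

```text
time_s: 10.0
tcp_pos: [0.4602, 0.3755, 0.0298]
eef_rot: [2.222, 2.22, -0.0]
wrist_force: [1.0, 0.6, -1.4]
opening: 0.0658
finger_force: 0.0
```

Request:
play_rows(
  commands="93 0 0 -0.04 0; 93 0 0 -0.15 0; 93 0 0 -0.3 0; 93 -0.1 0 -0.42 0; 93 -0.24 0.01 -0.5 0; 93 -0.42 0.02 -0.5 0; 93 -0.6 0.03 -0.5 0; 93 -0.78 0.03 -0.5 0; 93 -0.95 0.02 -0.5 0; 93 -1 0.02 -0.5 0",
)

```text
time_s: 11.25
tcp_pos: [0.4658, 0.0735, 0.1807]
eef_rot: [2.225, 2.217, 0.001]
wrist_force: [0.4, 0.4, -0.8]
opening: 0.0927
finger_force: 0.0
```

Run:
```python
from h import *
im=arm.snapshot('scene');save(im,'s1')
print(arm.observe()['time_s'],pose()[:3,3],[(np.round(d['centre'],3),d['conf']) for d in arm.look_for('scene','lid')])
print(go(.455,-.16,.2))
```

```text
11.3 [0.46606924 0.07337485 0.18059178] [(array([0.467, 0.369, 0.015]), 0.94), (array([ 0.586, -0.198,  0.018]), 0.86), (array([ 0.721, -0.32 ,  0.016]), 0.86), (array([0.802, 0.142, 0.019]), 0.68), (array([0.459, 0.203, 0.051]), 0.33)]
[-0.783 -0.035 -0.065]
```

View pics/s1.png

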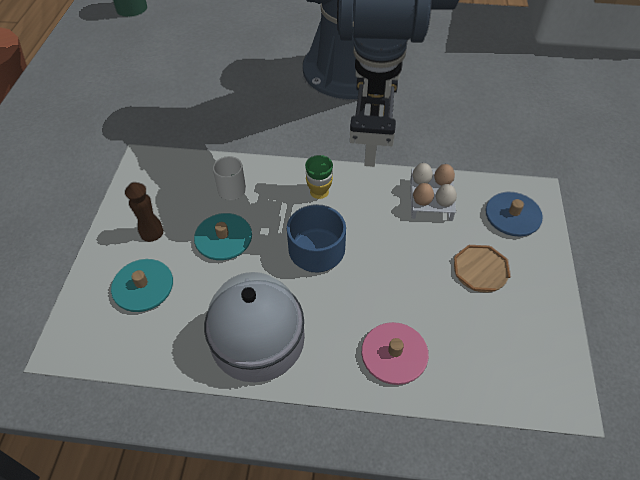

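The lid lies flat at (515,213) on free liner, and the pot is open at (317,235). Now to the cup.

Request:
play_rows(
  commands="93 -0.08 0 -0.03 0; 93 -0.24 -0.01 -0.065 0; 93 -0.42 -0.02 -0.065 0; 93 -0.58 -0.03 -0.065 0; 93 -0.7 -0.035 -0.065 0; 93 -0.77 -0.035 -0.065 0; 93 -0.83 -0.035 -0.065 0; 93 -0.83 -0.035 -0.065 0; 93 -0.83 -0.035 -0.065 0; 93 -0.83 -0.035 -0.065 0",
)

```text
time_s: 12.6
tcp_pos: [0.4553, -0.1726, 0.1994]
eef_rot: [-2.221, -2.221, -0.0]
wrist_force: [-0.1, 1.4, -0.2]
opening: 0.0929
finger_force: 0.0
```

Run:
```python
from h import *
P=campose('wrist'); im=arm.snapshot('wrist'); save(im,'w2'); np.save('P2.npy',P)
print(pose()[:3,3],arm.observe()['time_s'])
for n in ['cup','pot']:
  for d in arm.masks_of('wrist',n)[:2]:
    m=d['region'].astype(np.uint8); ys,xs=np.nonzero(m); print(n,round(d['conf'],2),m.sum(),xs.mean(),ys.mean(),xs.min(),xs.max(),ys.min(),ys.max())
```

```text
[ 0.45529453 -0.17281557  0.19939179] 12.65
cup 0.56 4912 316.67854234527687 274.628664495114 276 357 223 321
pot 0.57 12812 531.4461442397752 33.37542928504527 437 639 0 80
```

View pics/w2.png

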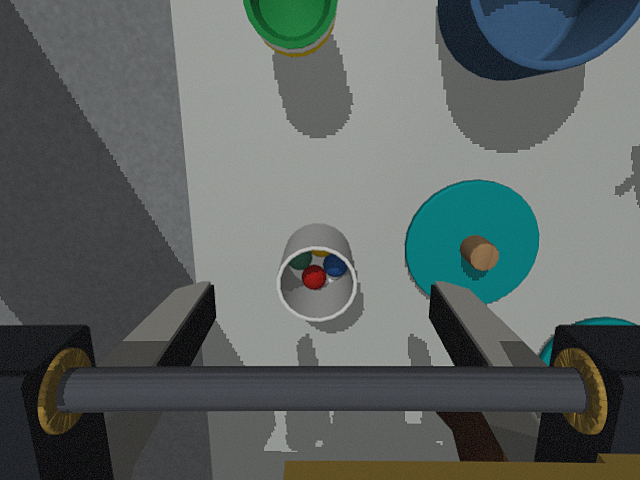

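The cup's rim circle is centred at (317,284) with four balls inside, and the teal lid is clear at (472,242).

Run:
```python
from h import *
W=np.load('P2.npy')
r=[ray('wrist',(317,283.7),W),ray('top',(453.5,326),campose('top')),ray('scene',(229,166.5),campose('scene'))]
print('cup rim',meet(r[:2]),meet([r[0],r[2]]),meet(r),atz(r[0],.073),atz(r[1],.073),atz(r[2],.073))
print('w',np.linalg.norm(atz(ray('wrist',(277,283.7),W),.073)-atz(ray('wrist',(357,283.7),W),.073)))
im=cv2.imread('pics/s1.png'); hsv=cv2.cvtColor(im,cv2.COLOR_BGR2HSV)
m=cv2.inRange(hsv,(100,80,40),(125,255,255)); n,l,st,c=cv2.connectedComponentsWithStats(m[180:290,260:370]); j=1+st[1:,4].argmax(); x,y,w,hh,_=st[j]; print(st[j]+[260,180,0,0,0])
# pot silhouettes: left/right limits and top row of rim
P=campose('scene'); cx=260+x+w/2
for name,c in [('pot',(.593,-.011,.083))]:
  i=arm.camera_info('scene'); 
  ring=np.array([[c[0]+.055*np.cos(a),c[1]+.055*np.sin(a),c[2]] for a in np.linspace(0,6.28,90)])
  q=(np.linalg.inv(P)@np.c_[ring,np.ones(90)].T)[:3]; q[1:]*=-1
  uv=cv2.projectPoints(q.T.copy(),np.zeros(3),np.zeros(3),np.array(i['mtx']),np.array(i['D']))[0][:,0]
  print('proj',uv.min(0),uv.max(0),uv.mean(0))
  # mill/rim compare with circle in cup too
print(go(r and meet(r)[0],meet(r)[1],.034))
s=arm.observe();print(s['tcp_pos'],s['qpos'])
```

```text
cup rim [ 0.45012049 -0.21717195  0.06160439] [ 0.45089276 -0.21028612  0.07503436] [ 0.4499253  -0.21175681  0.07386274] [ 0.45076059 -0.2126867   0.073     ] [ 0.44927582 -0.21398382  0.073     ] [ 0.44957995 -0.20945318  0.073     ]
w 0.0588927333961731
[ 287  205   59   67 3274]
proj [287.39087688 204.18431189] [347.15190256 251.05280689] [317.23844964 227.50018213]
[-0.129 -0.018  0.551]
[ 0.45526413 -0.17305203  0.19937906] [-4.58872865e-01  2.69693566e-01  1.83955766e+00  1.52237765e-05
  1.03232557e+00 -4.58495342e-01]
```

Request:
play_rows(
  commands="93 -0.07 -0.01 0.03 0; 93 -0.13 -0.017 0.12 0; 93 -0.13 -0.017 0.27 0; 93 -0.13 -0.017 0.41 0; 93 -0.13 -0.017 0.52 0; 93 -0.13 -0.017 0.553 0; 66 -0.13 -0.017 0.558 0; 66 -0.13 -0.017 0.558 0; 66 -0.13 -0.017 0.558 0; 66 -0.13 -0.017 0.558 0",
  newtons=5,
)

```text
time_s: 14.0
tcp_pos: [0.4504, -0.2126, 0.0325]
eef_rot: [2.222, 2.22, 0.0]
wrist_force: [0.5, -0.0, 1.3]
opening: 0.0665
finger_force: 0.0
```

Request:
play_rows(
  commands="62 0 0 0 0; 60 0 0 0 0; 58 0 0 0 0; 50 0 0 0 0; 50 0 0 0 0; 50 0 0 -0.01 0; 50 0 0 -0.03 0; 50 0 0 -0.06 0; 50 0 0 -0.1 0; 50 0 0 -0.1 0",
  newtons=5,
)

```text
time_s: 15.25
tcp_pos: [0.4506, -0.2127, 0.0631]
eef_rot: [2.221, 2.219, 0.001]
wrist_force: [0.7, 0.8, -1.4]
opening: 0.0602
finger_force: 4.9
```

Run:
```python
from h import *
im=arm.snapshot('scene');save(im[100:300,120:420].repeat(2,0).repeat(2,1),'s2')
s=arm.observe();print(s['time_s'],s['tcp_pos'],s['wrist_force'],s['opening'],s['finger_force'],go(.593,.12,.2))
```

```text
15.3 [ 0.4503241  -0.21256166  0.06250719] [-0.07265508 -1.00212398 -1.39293127] 0.05977859618082005 4.934172065695748 [ 1.109  0.475 -0.459]
```

View pics/s2.png

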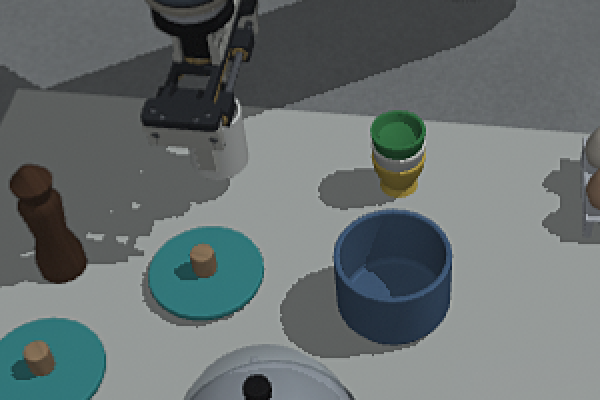

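The cup is held upright with the four balls inside, and nothing else has moved. I'll carry it over to the +y side of the pot.

Request:
play_rows(
  commands="50 0.02 0.01 -0.1 0; 50 0.08 0.04 -0.25 0; 50 0.18 0.08 -0.4 0; 50 0.32 0.15 -0.45 0; 50 0.48 0.23 -0.46 0; 50 0.64 0.31 -0.46 0; 50 0.8 0.38 -0.46 0; 50 0.92 0.44 -0.46 0; 50 0.98 0.47 -0.46 0; 50 1 0.475 -0.46 0",
)

```text
time_s: 16.55
tcp_pos: [0.5928, 0.0877, 0.1994]
eef_rot: [-2.221, -2.221, 0.001]
wrist_force: [0.1, 0.9, -1.0]
opening: 0.0595
finger_force: 4.9
```

Request:
play_rows(
  commands="50 0.02 0 0.02 0; 50 0.03 0 0.08 0; 50 0.03 0 0.16 0; 50 0.03 0 0.23 0; 50 0.03 0 0.28 0; 50 0.03 0 0.31 0; 50 0.03 0 0.325 0; 50 0.03 0 0.33 0; 50 0.03 0 0.33 0; 50 0.03 0 0.33 0",
)

```text
time_s: 17.8
tcp_pos: [0.5931, 0.0965, 0.1014]
eef_rot: [2.222, 2.22, 0.001]
wrist_force: [-0.9, -0.1, -2.0]
opening: 0.0596
finger_force: 4.9
```

Run:
```python
from h import *
P=campose('wrist');im=arm.snapshot('wrist');save(im,'w3');np.save('P3.npy',P)
s=arm.observe();print(s['time_s'],s['tcp_pos'],s['wrist_force'],s['opening'],s['finger_force'],go(.593,.074,.102))
```

```text
17.85 [0.59304132 0.09647393 0.10129211] [-0.14933356 -0.07664652 -1.06203402] 0.06006417997160719 4.934019504580647 [-0.075 -0.    -0.002]
```

View pics/w3.png

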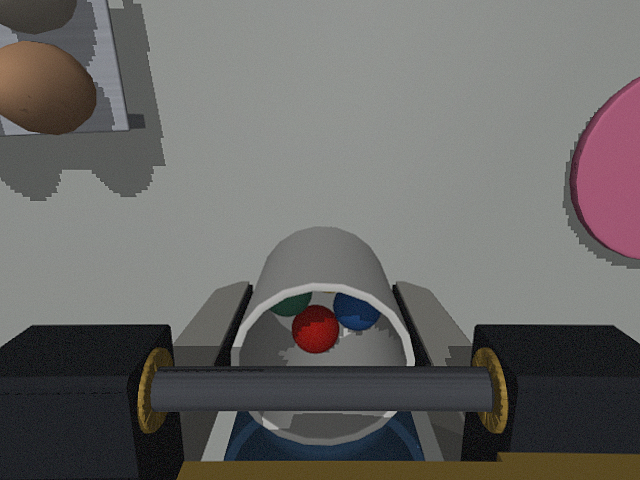

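The cup is upright between the pads with the balls inside, and the pot rim lies just behind it at about row 420. I'll tip it slowly, rolling its wall over the rim so it pivots in the soft pads.

Request:
play_rows(
  commands="50 -0.04 0 0 0; 50 -0.065 0 0 0; 50 -0.075 0 0 0; 50 -0.084 -0.006 0 0; 50 -0.1 -0.016 0 0; 50 -0.114 -0.026 0 0; 50 -0.13 -0.033 0 0; 50 -0.147 -0.039 0 0; 50 -0.147 -0.039 0 0; 50 -0.147 -0.039 0 0",
)

```text
time_s: 19.1
tcp_pos: [0.5809, 0.0521, 0.1008]
eef_rot: [-2.222, -2.22, 0.001]
wrist_force: [0.1, 0.1, -0.6]
opening: 0.0586
finger_force: 5.0
```

Run:
```python
from h import *
P=campose('wrist');im=arm.snapshot('wrist');save(im,'w4');np.save('P4.npy',P)
a=arm.snapshot('scene'); save(a[130:300,200:420].repeat(3,0).repeat(3,1),'s4')
s=arm.observe();print(s['time_s'],s['tcp_pos'],s['wrist_force'],s['opening'],s['finger_force'])
print([(np.round(d['centre'],3),d['conf']) for d in arm.look_for('scene','pot')],[(np.round(d['centre'],3),d['conf']) for d in arm.look_for('scene','cup')])
g=cv2.inRange(cv2.cvtColor(cv2.imread('pics/w4.png'),cv2.COLOR_BGR2HSV),(0,0,120),(180,30,255))
print(g[:,322].nonzero()[0][[0,-1]])
```

```text
19.2 [0.5808426  0.05226034 0.10068817] [ 0.73640814  0.06258674 -0.77660827] 0.05874468099248512 5.000020629838673
[(array([ 0.582, -0.018,  0.048]), 0.64)] [(array([0.603, 0.078, 0.095]), 0.52)]
[  0 415]
```

View pics/s4.png

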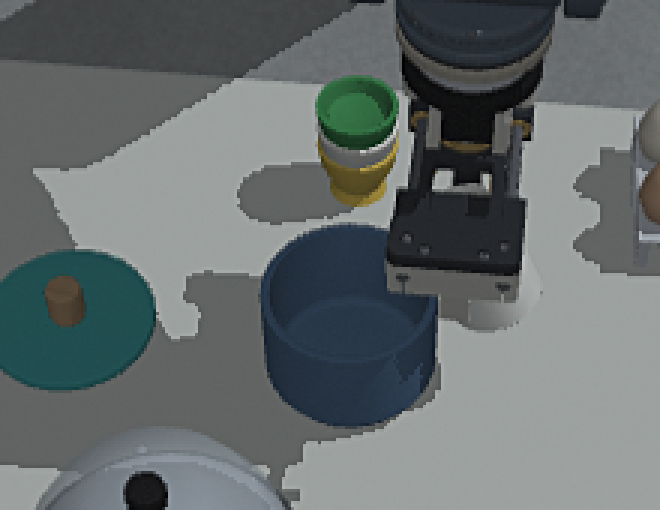

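I put the lift into the tool-y column there, which was my slip. The tool went 12 mm sideways instead of up. The pot at (350,320) in the crop hasn't moved, the cup is tipped part way at (495,290), and the forces are low. I'll correct x and go on.

Request:
play_rows(
  commands="50 -0.012 0.008 -0.007 0; 50 -0.024 0.016 -0.014 0; 50 -0.036 0.024 -0.021 0; 50 -0.048 0.032 -0.028 0; 50 -0.059 0.04 -0.033 0; 50 -0.073 0.04 -0.029 0; 50 -0.089 0.04 -0.023 0; 50 -0.103 0.04 -0.014 0; 50 -0.117 0.04 -0.004 0; 50 -0.117 0.04 -0.004 0",
)

```text
time_s: 20.55
tcp_pos: [0.5929, 0.0169, 0.1017]
eef_rot: [-2.223, -2.22, 0.001]
wrist_force: [-0.1, 0.0, -0.5]
opening: 0.0583
finger_force: 5.0
```

Run:
```python
from h import *
P=campose('wrist');im=arm.snapshot('wrist');np.save('P5.npy',P)
a=arm.snapshot('scene'); b=arm.snapshot('top')
s=arm.observe();print(s['time_s'],s['tcp_pos'],s['wrist_force'],s['opening'],s['finger_force'])
m=np.zeros((600,800,3),np.uint8)
m[:300,:400]=cv2.resize(im,(400,300)); z=lambda i:cv2.resize(i,(400,300))
m[:300,400:]=z(a[150:285,240:420]); m[300:,:400]=z(b[195:330,250:430]); m[300:,400:]=z(cv2.imread('pics/w4.png')[:,:,::-1])
save(m,'m5')
```

```text
20.7 [0.59282514 0.01721475 0.10187977] [ 0.65447745  0.62925133 -1.17693255] 0.05846706624627631 4.999960836166792
```

View pics/m5.png

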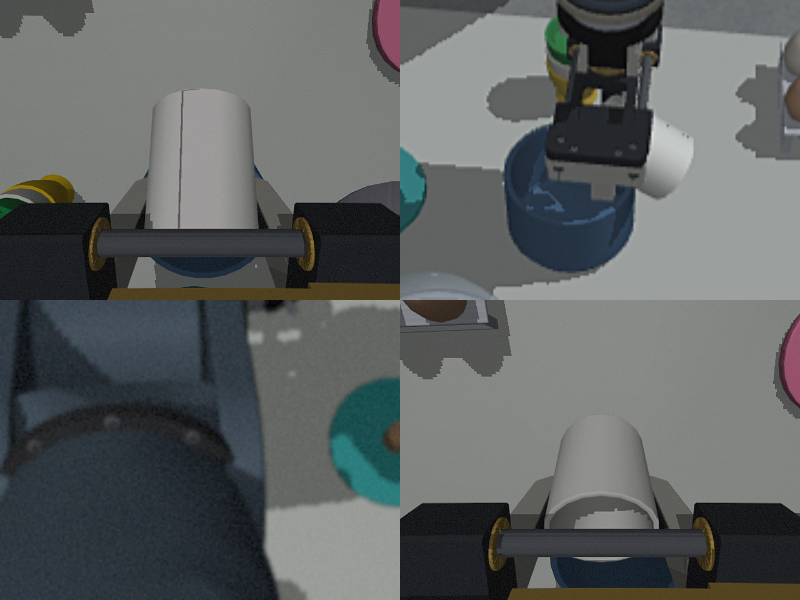

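The cup is tipped to about level, with its mouth over the pot and its base outside the rim (base at (675,155) in the upper right panel). I'll lower it to about 110 degrees to pour.

Request:
play_rows(
  commands="50 0 0 0.004 0; 50 -0.001 0 0.008 0; 50 -0.002 0 0.012 0; 50 -0.004 0 0.016 0; 50 -0.005 0 0.02 0; 50 -0.006 0 0.024 0; 50 -0.006 0 0.026 0; 50 -0.006 0 0.026 0; 50 -0.006 0 0.026 0; 50 -0.006 0 0.026 0",
)

```text
time_s: 21.95
tcp_pos: [0.5931, 0.0155, 0.0943]
eef_rot: [-2.222, -2.22, -0.0]
wrist_force: [0.1, 0.2, 2.1]
opening: 0.0585
finger_force: 5.0
```

Run:
```python
from h import *
im=arm.snapshot('scene');save(im,'s6'); w=arm.snapshot('wrist'); save(w,'w6')
s=arm.observe();print(s['time_s'],s['tcp_pos'],s['wrist_force'],s['opening'],s['finger_force'])
print([(np.round(d['centre'],3),round(d['conf'],2)) for d in arm.look_for('scene','sweet2')])
hsv=cv2.cvtColor(im[150:285,240:420],cv2.COLOR_RGB2HSV)
for n,lo,hi in [('red',(0,150,60),(8,255,255)),('yel',(20,130,60),(35,255,255)),('grn',(45,120,30),(85,255,255)),('blu',(105,200,50),(125,255,255))]:
  k=cv2.inRange(hsv,lo,hi);ys,xs=k.nonzero();print(n,len(xs),(xs.mean()+240,ys.mean()+150) if len(xs) else '')
```

```text
22.05 [0.59304585 0.01546482 0.09429692] [0.46915058 0.05352074 1.22575515] 0.05873059748352009 5.000023756892915
[]
red 0 
yel 93 (np.float64(316.01075268817203), np.float64(188.9569892473118))
grn 94 (np.float64(309.3191489361702), np.float64(168.98936170212767))
blu 0
```

Request:
play_rows(
  commands="50 0.003 0 0.001 0; 50 0.006 0 0.002 0; 50 0.009 0 0.003 0; 50 0.012 0 0.003 0; 50 0.012 0 0.003 0; 50 0.012 0 0.003 0; 50 0.012 0 0.003 0; 50 0.012 0 0 0; 50 0.012 0 -0.03 0; 50 0.012 0 -0.1 0",
)

```text
time_s: 23.35
tcp_pos: [0.5927, 0.019, 0.1245]
eef_rot: [-2.222, -2.22, 0.002]
wrist_force: [-0.4, -0.4, -1.4]
opening: 0.0585
finger_force: 5.0
```

Run:
```python
from h import *
im=arm.snapshot('scene');save(im,'s7'); w=arm.snapshot('wrist'); save(w,'w7')
s=arm.observe();print(s['time_s'],s['tcp_pos'],s['wrist_force'],s['opening'],s['finger_force'])
print([(np.round(d['centre'],3),round(d['conf'],2)) for d in arm.look_for('scene','sweet2')])
hsv=cv2.cvtColor(im[190:285,270:420],cv2.COLOR_RGB2HSV)
for n,lo,hi in [('red',(0,120,40),(8,255,255)),('yel',(20,100,40),(35,255,255)),('grn',(45,100,20),(85,255,255)),('blu',(105,200,50),(125,255,255))]:
  k=cv2.inRange(hsv,lo,hi);ys,xs=k.nonzero();print(n,len(xs),(xs.mean()+270,ys.mean()+190) if len(xs) else '')
print(im[230:250:3,300:335:3].tolist()[3])
```

```text
23.45 [0.59437154 0.01900766 0.12675664] [-0.04617103 -0.82398085 -1.57253131] 0.0582965168112504 5.000002537553883
[]
red 0 
yel 1 (np.float64(310.0), np.float64(190.0))
grn 0 
blu 0 
[[67, 94, 124], [62, 87, 115], [63, 88, 115], [62, 86, 114], [40, 54, 70], [41, 55, 72], [38, 53, 70], [41, 55, 72], [40, 54, 71], [41, 55, 72], [41, 55, 71], [40, 54, 72]]
```

Request:
play_rows(
  commands="50 0.01 0 -0.05 0; 50 0.04 0 -0.12 0; 50 0.1 0 -0.19 0; 50 0.18 0 -0.22 0; 50 0.26 0 -0.22 0; 50 0.31 0 -0.22 0; 50 0.33 0 -0.22 0; 50 0.33 0 -0.22 0; 50 0.33 0 -0.22 0; 50 0.33 0 -0.22 0",
)

```text
time_s: 24.75
tcp_pos: [0.5932, 0.1175, 0.1903]
eef_rot: [-2.223, -2.22, 0.0]
wrist_force: [-0.0, -0.6, -1.5]
opening: 0.0579
finger_force: 5.0
```

Run:
```python
from h import *
im=arm.snapshot('scene');save(im,'s8'); w=arm.snapshot('wrist'); save(w,'w8'); t=arm.snapshot('top'); save(t,'t8')
s=arm.observe();print(s['time_s'],s['tcp_pos'],s['wrist_force'],s['opening'],s['finger_force'])
for c in ['scene','top','wrist']:print(c,[(np.round(d['centre'],3),round(d['conf'],2)) for d in arm.look_for(c,'sweet2')])
for nm,i in [('s',im),('t',t),('w',w)]:
 hsv=cv2.cvtColor(i,cv2.COLOR_RGB2HSV)
 for n,lo,hi in [('red',(0,150,40),(6,255,255)),('yel',(20,120,40),(35,255,255)),('grn',(50,100,20),(80,255,255)),('blu',(108,190,50),(125,255,255))]:
  k=cv2.inRange(hsv,lo,hi);N,l,st,c=cv2.connectedComponentsWithStats(k)
  print(nm,n,[(st[j,4],c[j].round()) for j in range(1,N) if st[j,4]>8][:8])
```

```text
24.9 [0.59320329 0.11773092 0.19031678] [ 0.36251061  0.29166065 -1.55042602] 0.0585725944232063 4.999929359773887
scene []
top []
wrist [(array([0.601, 0.266, 0.011]), 0.25)]
s red []
s yel [(np.int32(14), array([380., 138.])), (np.int32(9), array([419., 141.])), (np.int32(257), array([319., 189.]))]
s grn [(np.int32(14), array([144.,   6.])), (np.int32(529), array([319., 167.]))]
s blu []
t red []
t yel []
t grn [(np.int32(769), array([348., 346.]))]
t blu []
w red []
w yel [(np.int32(1093), array([490., 391.])), (np.int32(996), array([153., 390.])), (np.int32(9180), array([426., 469.]))]
w grn []
w blu []
```

```bash
cat >> h.py <<'E'
def sil(c,P,pts):
    i=arm.camera_info(c); q=(np.linalg.inv(P)@np.c_[pts,np.ones(len(pts))].T)[:3]; q[1:]*=-1
    uv=cv2.projectPoints(q.T.copy(),np.zeros(3),np.zeros(3),np.array(i['mtx']),np.array(i['D']))[0]
    m=np.zeros((480,640),np.uint8); cv2.fillConvexPoly(m,cv2.convexHull(uv.astype(np.float32)).astype(np.int32),1); return m
def cuppts(p,th,g):  # tilt: top goes towards -y
    u=np.array([0,-np.sin(th),np.cos(th)]); n=np.array([0,np.cos(th),np.sin(th)]); e=np.array([1,0,0]); a=np.linspace(0,6.28,60)
    ring=.03*(np.outer(np.cos(a),n)+np.outer(np.sin(a),e)); return np.r_[p-g*u+ring,p+(.07-g)*u+ring]
def fittilt():
    P=campose('wrist'); T=pose(); w=arm.snapshot('wrist'); d=arm.masks_of('wrist','cup')
    if not d: return None
    m=d[0]['region'].astype(np.uint8); m[360:]=0
    best=[]
    for th in np.arange(-20,140,4):
      for g in np.arange(.024,.06,.004):
        k=sil('wrist',P,cuppts(T[:3,3]+[0,0,.011],np.radians(th),g)); k[360:]=0
        best.append(((m&k).sum()/max(1,(m|k).sum()),th,g))
    best.sort(reverse=True); return d[0]['conf'],int(m.sum()),best[:6]
E
python3 - <<'E'
from h import *
print(fittilt())
t=cv2.imread('pics/t8.png'); print('top pot area',t[230:300:12,300:366:12].tolist())
s=cv2.imread('pics/s8.png'); print(s[215:262:5,317].tolist())
E
```

```text
(0.76, 32945, [(np.float64(0.9095844707309676), np.int64(60), np.float64(0.056)), (np.float64(0.9089313277443176), np.int64(64), np.float64(0.056)), (np.float64(0.9067088798432082), np.int64(68), np.float64(0.056)), (np.float64(0.8980547550432276), np.int64(72), np.float64(0.056)), (np.float64(0.8956442555774776), np.int64(56), np.float64(0.056)), (np.float64(0.8858096828046744), np.int64(52), np.float64(0.056))])
top pot area [[[164, 168, 164], [157, 162, 157], [68, 54, 35], [69, 53, 36], [107, 112, 108], [105, 107, 107]], [[109, 113, 109], [48, 39, 26], [72, 55, 37], [73, 57, 39], [46, 35, 19], [110, 111, 108]], [[67, 50, 32], [80, 58, 38], [75, 52, 32], [79, 57, 44], [78, 61, 40], [100, 91, 81]], [[117, 117, 113], [77, 58, 40], [78, 56, 41], [80, 60, 41], [85, 67, 49], [107, 114, 108]], [[161, 166, 164], [93, 72, 50], [82, 61, 43], [73, 48, 34], [75, 55, 36], [110, 113, 110]], [[164, 170, 167], [163, 167, 162], [84, 70, 59], [87, 83, 75], [161, 166, 164], [158, 162, 162]]]
[[68, 52, 38], [69, 53, 40], [65, 50, 36], [80, 61, 45], [71, 54, 40], [71, 55, 40], [73, 56, 41], [73, 56, 41], [67, 52, 39], [67, 52, 39]]
```

Run:
```python
from h import *
T=pose();Pw=campose('wrist');Ps=campose('scene')
arm.snapshot('wrist');d=arm.masks_of('wrist','cup')[0];mw=d['region'].astype(np.uint8)
arm.snapshot('scene');ds=arm.masks_of('scene','cup');print([ (x['conf'],x['region'].sum()) for x in ds])
ms=ds[0]['region'].astype(np.uint8); ys,xs=ms.nonzero();print(xs.min(),xs.max(),ys.min(),ys.max())
ys,xs=mw.nonzero();print(xs.min(),xs.max(),ys.min(),ys.max())
for r in range(100,370,25):
  x=mw[r].nonzero()[0]; print(r,(x.min(),x.max()) if len(x) else '')
mw[360:]=0; best=[]
for th in range(30,130,4):
  for g in np.arange(.03,.075,.005):
   for dz in np.arange(-.012,.0121,.006):
    pts=cuppts(T[:3,3]+[0,0,.011+dz],np.radians(th),g); k=sil('wrist',Pw,pts); k[360:]=0
    ks=sil('scene',Ps,pts); iou=(mw&k).sum()/(mw|k).sum(); cov=(ms&ks).sum()/ms.sum()
    best.append((iou+cov,iou,cov,th,round(g,3),round(dz,3)))
best.sort(reverse=True)
for b in best[:6]:print(b)
```

```text
[(0.97, np.int64(479)), (0.2, np.int64(94389))]
399 433 162 214
230 414 148 365
100 
125 
150 (np.int64(302), np.int64(336))
175 (np.int64(255), np.int64(388))
200 (np.int64(248), np.int64(396))
225 (np.int64(245), np.int64(399))
250 (np.int64(242), np.int64(402))
275 (np.int64(240), np.int64(404))
300 (np.int64(237), np.int64(407))
325 (np.int64(235), np.int64(410))
350 (np.int64(232), np.int64(412))
(np.float64(1.927043413320135), np.float64(0.9625340187481101), np.float64(0.964509394572025), 54, np.float64(0.06), np.float64(0.012))
(np.float64(1.9141943514820974), np.float64(0.9580356875990077), np.float64(0.9561586638830898), 58, np.float64(0.06), np.float64(0.012))
(np.float64(1.9061461883584825), np.float64(0.935373745769756), np.float64(0.9707724425887265), 62, np.float64(0.06), np.float64(0.006))
(np.float64(1.8931863337482464), np.float64(0.9328523045206891), np.float64(0.9603340292275574), 66, np.float64(0.06), np.float64(0.006))
(np.float64(1.8899131815414707), np.float64(0.9295791523139134), np.float64(0.9603340292275574), 58, np.float64(0.06), np.float64(0.006))
(np.float64(1.8858171092159526), np.float64(0.9150446666272259), np.float64(0.9707724425887265), 70, np.float64(0.06), np.float64(0.0))
```

The network fit and the top view agree. The pot is still empty, and the cup slid in the pads and swung back to about 60° with the balls inside. I'll lower it close to the liner, let it swing upright with a lighter grip, and take a new grip.

Request:
play_rows(
  commands="50 0.02 0 0.05 0; 50 0.05 0 0.15 0; 50 0.075 0 0.26 0; 50 0.075 0 0.35 0; 50 0.075 0 0.41 0; 50 0.075 0 0.435 0; 50 0.075 0 0.443 0; 50 0.075 0 0.443 0; 50 0.075 0 0.443 0; 50 0.075 0 0.443 0",
  newtons=5,
)

```text
time_s: 26.6
tcp_pos: [0.5934, 0.1406, 0.0579]
eef_rot: [2.222, 2.22, 0.001]
wrist_force: [0.4, -0.3, -1.3]
opening: 0.0581
finger_force: 5.0
```

Request:
play_rows(
  commands="50 0 0 0 0; 50 0 0 0 0; 50 0 0 0 0; 50 0 0 0 0; 50 0 0 0 0; 50 0 0 0 0; 50 0 0 0 0; 50 0 0 0 0; 50 0 0 0 0; 50 0 0 0 0",
  newtons=3,
)

```text
time_s: 27.85
tcp_pos: [0.5932, 0.1405, 0.0574]
eef_rot: [2.222, 2.22, -0.0]
wrist_force: [0.3, -0.3, -1.5]
opening: 0.0583
finger_force: 3.0
```

```bash
cat >> h.py <<'E'
def fit2():
    T=pose();Pw=campose('wrist');Ps=campose('scene')
    w=arm.snapshot('wrist');d=arm.masks_of('wrist','cup'); a=arm.snapshot('scene');ds=arm.masks_of('scene','cup')
    mw=d[0]['region'].astype(np.uint8); ms=ds[0]['region'].astype(np.uint8)
    mw[360:]=0; best=[]
    for th in range(-12,130,4):
      for g in np.arange(.03,.075,.005):
       for dz in np.arange(-.012,.0181,.006):
        pts=cuppts(T[:3,3]+[0,0,.011+dz],np.radians(th),g); k=sil('wrist',Pw,pts); k[360:]=0
        ks=sil('scene',Ps,pts); best.append(((mw&k).sum()/(mw|k).sum()+(ms&ks).sum()/ms.sum(),th,round(g,3),round(dz,3)))
    best.sort(reverse=True); s=arm.observe()
    print('t',s['time_s'],s['tcp_pos'].round(4),np.round(s['wrist_force'],1),s['finger_force']); print(d[0]['conf'],ds[0]['conf'],ms.sum())
    for b in best[:4]: print([float(v) for v in b])
    return w,a
E
python3 - <<'E'
from h import *
w,a=fit2(); save(w,'w9');save(a,'s9')
E
```

```text
Traceback (most recent call last):
  File "h.py", line 44, in fit2
    ks=sil('scene',Ps,pts); best.append(((mw&k).sum()/(mw|k).sum()+(ms&ks).sum()/ms.sum(),th,round(g,3),round(dz,3)))
  File "h.py", line 19, in sil
    i=arm.camera_info(c); q=(np.linalg.inv(P)@np.c_[pts,np.ones(len(pts))].T)[:3]; q[1:]*=-1
ValueError: time passes only in moves, steps and waits
```

```bash
python3 - <<'E'
s=open('h.py').read().replace("    i=arm.camera_info(c); q=","    i=info(c); q=")
s+='''
from functools import lru_cache
@lru_cache
def info(c): return arm.camera_info(c)
'''
open('h.py','w').write(s)
E
python3 - <<'E'
from h import *
w,a=fit2(); save(w,'w9');save(a,'s9')
E
```

```text
t 28.25 [0.5932 0.1405 0.0574] [ 0.1 -0.6 -1.5] 2.9999776463216676
0.69 0.69 242
[1.9233149694352356, 36.0, 0.06, 0.018]
[1.9067917400675722, 32.0, 0.06, 0.018]
[1.8695178722979382, 32.0, 0.065, 0.018]
[1.8531383837626811, 36.0, 0.065, 0.018]
```

The cup has swung to about 35°. I'll touch its edge on the liner and roll it upright.

Request:
play_rows(
  commands="50 0 0 0.025 0; 50 0 0 0.045 0; 50 0 0 0.056 0; 50 0 0 0.06 0; 50 0.02 0 0.059 0; 50 0.04 0 0.058 0; 50 0.06 0 0.06 0; 50 0.08 0 0.064 0; 50 0.095 0 0.069 0; 50 0.1 0 0.072 0",
  newtons=3,
)

```text
time_s: 29.5
tcp_pos: [0.5934, 0.171, 0.0359]
eef_rot: [2.222, 2.221, 0.001]
wrist_force: [-0.4, 0.5, 1.9]
opening: 0.0582
finger_force: 3.0
```

Run:
```python
from h import *
w,a=fit2(); save(w,'w10');save(a,'s10')
```

```text
t 29.7 [0.5933 0.1706 0.0359] [0.3 1.5 0.1] 2.9999121954415386
0.58 0.7 134
[1.812048119437766, 16.0, 0.06, 0.018]
[1.8032499022341566, 12.0, 0.06, 0.018]
[1.7835016234122025, 20.0, 0.05, 0.012]
[1.7804186434486262, 20.0, 0.06, 0.018]
```

Request:
play_rows(
  commands="50 0.01 0 0.003 0; 50 0.02 0 0.007 0; 50 0.03 0 0.012 0; 50 0.037 0 0.016 0; 50 0.037 0 0.018 0; 50 0.037 0 0.018 0; 60 0.037 0 0.018 0; 64 0.037 0 0.018 0; 70 0.037 0 0.018 0; 78 0.037 0 0.018 0",
  newtons=3,
)

```text
time_s: 30.95
tcp_pos: [0.5932, 0.1816, 0.0304]
eef_rot: [-2.222, -2.22, 0.0]
wrist_force: [-0.3, 0.1, 0.2]
opening: 0.0756
finger_force: 0.0
```

Run:
```python
from h import *
w,a=fit2(); save(w,'w11');save(a,'s11')
d=arm.look_for('scene','cup');print(d[0])
```

```text
t 31.15 [0.5932 0.1816 0.0304] [-0.4  0.3 -1. ] 0.0
0.93 0.78 194
[1.728281416294696, 8.0, 0.045, 0.012]
[1.7270384027861727, 4.0, 0.055, 0.018]
[1.7232218650309772, 8.0, 0.05, 0.018]
[1.7180381281633568, 8.0, 0.04, 0.006]
{'centre': [0.5661, 0.1873, 0.0561], 'conf': 0.49}
```

Run:
```python
from h import *
Pw=campose('wrist');Ps=campose('scene')
d=arm.masks_of('wrist','cup')[0]; mw=d['region'].astype(np.uint8); lim=mw.copy()
ys,xs=mw.nonzero();print(d['conf'],xs.min(),xs.max(),ys.min(),ys.max())
mw[360:]=0;b=[]
for x in np.arange(.585,.603,.003):
  for y in np.arange(.16,.22,.003):
    for th in (-.1,0,.1):
      k=sil('wrist',Pw,cuppts(np.array([x,y,.003]),th,0)); k[360:]=0; b.append(((mw&k).sum()/(mw|k).sum(),x,y,th))
b.sort(reverse=True);print(*b[:5],sep='\n')
```

```text
0.93 228 418 215 435
(np.float64(0.7417851316709392), np.float64(0.594), np.float64(0.18700000000000003), 0)
(np.float64(0.7337966314367067), np.float64(0.594), np.float64(0.18400000000000002), 0)
(np.float64(0.7318016813144822), np.float64(0.594), np.float64(0.18700000000000003), 0.1)
(np.float64(0.7315495579339227), np.float64(0.594), np.float64(0.18400000000000002), -0.1)
(np.float64(0.7187214611872146), np.float64(0.594), np.float64(0.19000000000000003), 0.1)
```

Run:
```python
from h import *
Pw=campose('wrist')
for y in (.178,.182,.186,.19):
  k=sil('wrist',Pw,cuppts(np.array([.593,y,.003]),0,0)); ys,xs=k.nonzero(); print(y,xs.min(),xs.max(),ys.min(),ys.max())
  r=sil('wrist',Pw,cuppts(np.array([.593,y,.003]),0,0)[60:]); ys,xs=r.nonzero(); print('  rim',xs.min(),xs.max(),ys.min(),ys.max())
im=cv2.imread('pics/w11.png'); g=im.max(2); print([(r,g[r,322].tolist()) for r in range(200,300,6)], [(r,g[r,322].tolist()) for r in range(412,446,3)])
```

```text
0.178 229 417 231 456
  rim 229 417 292 456
0.182 228 417 223 446
  rim 228 417 279 446
0.186 227 418 214 436
  rim 227 418 267 436
0.19 226 419 206 426
  rim 226 419 254 426
[(200, 145), (206, 142), (212, 144), (218, 122), (224, 119), (230, 122), (236, 123), (242, 117), (248, 121), (254, 121), (260, 119), (266, 126), (272, 169), (278, 83), (284, 111), (290, 110), (296, 94)] [(412, 127), (415, 120), (418, 124), (421, 77), (424, 81), (427, 77), (430, 111), (433, 110), (436, 90), (439, 89), (442, 92), (445, 95)]
```

The cup stands upright at (0.593, 0.186). I'll regrip at mid height, a little firmer so it doesn't slide.

Request:
play_rows(
  commands="70 0.015 0 0 0; 66 0.015 0 0 0; 62 0.015 0 0 0; 59 0.015 0 0 0; 50 0.015 0 0 0; 50 0.015 0 0 0; 50 0.015 0 0 0; 50 0.015 0 -0.01 0; 50 0.015 0 -0.03 0; 50 0.015 0 -0.06 0",
  newtons=8,
)

```text
time_s: 32.5
tcp_pos: [0.5932, 0.1861, 0.0489]
eef_rot: [-2.222, -2.22, 0.0]
wrist_force: [0.3, -0.5, -1.6]
opening: 0.0585
finger_force: 8.0
```

Request:
play_rows(
  commands="50 -0.01 0 -0.03 0; 50 -0.03 0 -0.07 0; 50 -0.07 0 -0.11 0; 50 -0.12 0 -0.14 0; 50 -0.17 0 -0.16 0; 50 -0.22 0 -0.17 0; 50 -0.26 0 -0.172 0; 50 -0.285 0 -0.172 0; 50 -0.295 0 -0.172 0; 50 -0.295 0 -0.172 0",
)

```text
time_s: 33.75
tcp_pos: [0.5931, 0.0977, 0.0999]
eef_rot: [-2.222, -2.22, 0.0]
wrist_force: [0.3, -0.1, -2.5]
opening: 0.0586
finger_force: 8.0
```

Run:
```python
from h import *
w,a=fit2(); save(w,'w12')
```

```text
t 33.95 [0.5931 0.098  0.1   ] [ 0.2 -0.1 -1. ] 7.999845743179321
0.81 0.82 223
[1.759241452991453, 0.0, 0.055, 0.018]
[1.7585154241645244, 0.0, 0.03, -0.006]
[1.7576910708543252, 0.0, 0.035, 0.0]
[1.753916414423026, 0.0, 0.05, 0.012]
```

Request:
play_rows(
  commands="50 -0.04 0 0 0; 50 -0.065 0 0 0; 50 -0.078 0 0 0; 50 -0.088 0 -0.002 0; 50 -0.102 0 -0.012 0; 50 -0.116 0 -0.021 0; 50 -0.131 0 -0.029 0; 50 -0.148 0 -0.035 0; 50 -0.165 0 -0.039 0; 50 -0.182 0 -0.04 0",
)

```text
time_s: 35.2
tcp_pos: [0.5932, 0.0426, 0.1123]
eef_rot: [2.222, 2.22, 0.0]
wrist_force: [0.0, 2.1, -0.1]
opening: 0.0582
finger_force: 8.0
```

Run:
```python
from h import *
w,a=fit2(); save(w,'w13');save(a,'s13')
hsv=cv2.cvtColor(a[180:290,260:370],cv2.COLOR_RGB2HSV);m=cv2.inRange(hsv,(100,80,40),(125,255,255)); n,l,st,c=cv2.connectedComponentsWithStats(m); print(st[1+st[1:,4].argmax()]+[260,180,0,0,0])
```

```text
t 35.4 [0.5932 0.0427 0.1121] [ 0.2  1.3 -1.4] 7.9997848599555255
0.58 0.79 413
[1.9442901139100375, 32.0, 0.06, 0.018]
[1.940913976247939, 28.0, 0.06, 0.018]
[1.9145165679522687, 36.0, 0.055, 0.012]
[1.913426597717206, 32.0, 0.055, 0.012]
[ 287  205   58   67 2780]
```

The fits show what happens: the cup pivots at the upper end of the pads, about 18 mm above the grasp point, so the fingertips would hit the rim before 100° is reached. I'll set the cup down again and regrip higher, just under its lip.

Request:
play_rows(
  commands="50 0.02 0 -0.01 0; 50 0.06 0 -0.01 0; 50 0.12 0 0 0; 50 0.2 0 0.06 0; 50 0.28 0 0.12 0; 50 0.33 0 0.17 0; 50 0.35 0 0.205 0; 50 0.358 0 0.222 0; 50 0.358 0 0.227 0; 50 0.358 0 0.227 0",
)

```text
time_s: 36.65
tcp_pos: [0.5935, 0.15, 0.0443]
eef_rot: [2.223, 2.22, 0.001]
wrist_force: [-0.1, 0.8, -1.4]
opening: 0.0581
finger_force: 8.0
```

Request:
play_rows(
  commands="50 0 0 0.004 0; 50 0 0 0.007 0; 50 0.02 0 0.006 0; 50 0.04 0 0.007 0; 50 0.06 0 0.01 0; 50 0.08 0 0.015 0; 50 0.1 0 0.022 0; 50 0.115 0 0.028 0; 50 0.125 0 0.033 0; 50 0.125 0 0.033 0",
  newtons=3,
)

```text
time_s: 37.9
tcp_pos: [0.5933, 0.1882, 0.034]
eef_rot: [2.222, 2.221, 0.001]
wrist_force: [0.3, 1.7, 1.9]
opening: 0.0585
finger_force: 3.0
```

Run:
```python
from h import *
w,a=fit2(); save(w,'w14')
```

```text
Traceback (most recent call last):
  File "h.py", line 38, in fit2
    mw=d[0]['region'].astype(np.uint8); ms=ds[0]['region'].astype(np.uint8)
                                           ~~^^^
IndexError: list index out of range
```

Request:
play_rows(
  commands="50 0.005 0 0.003 0; 50 0.01 0 0.004 0; 59 0.01 0 0.004 0; 61 0.01 0 0.004 0; 66 0.01 0 0.002 0; 72 0.01 0 0 0; 72 0.01 0 -0.03 0; 72 0.01 0 -0.06 0; 72 0.01 0 -0.08 0; 72 0.01 0 -0.08 0",
  newtons=3,
)

```text
time_s: 39.35
tcp_pos: [0.5936, 0.191, 0.0587]
eef_rot: [2.222, 2.22, 0.001]
wrist_force: [-0.4, 0.9, 0.5]
opening: 0.0725
finger_force: 0.0
```

Run:
```python
from h import *
Pw=campose('wrist');w=arm.snapshot('wrist');save(w,'w15');print(arm.observe()['time_s'],pose()[:3,3])
d=arm.masks_of('wrist','cup')[0]; ys,xs=d['region'].nonzero();print(d['conf'],xs.min(),xs.max(),ys.min(),ys.max())
g=w.max(2).astype(int); print([(r,int(g[r,322])) for r in range(170,340,5)])
for y in (.186,.19,.194,.198):
 for th in (0,.1):
  p=cuppts(np.array([.593,y,.003]),th,0);f=lambda k:(lambda a:(a[0].min(),a[0].max()))(k.nonzero())
  print(y,th,f(sil('wrist',Pw,p)),f(sil('wrist',Pw,p[60:])))
```

```text
39.4 [0.59332052 0.19095959 0.05831979]
0.84 241 401 181 358
[(170, 143), (175, 151), (180, 150), (185, 123), (190, 119), (195, 119), (200, 125), (205, 125), (210, 178), (215, 171), (220, 103), (225, 102), (230, 89), (235, 81), (240, 112), (245, 111), (250, 112), (255, 57), (260, 70), (265, 125), (270, 125), (275, 123), (280, 111), (285, 101), (290, 74), (295, 109), (300, 123), (305, 125), (310, 124), (315, 124), (320, 117), (325, 124), (330, 122), (335, 128)]
0.186 0 (np.int64(220), np.int64(404)) (np.int64(264), np.int64(404))
0.186 0.1 (np.int64(221), np.int64(413)) (np.int64(285), np.int64(413))
0.19 0 (np.int64(212), np.int64(395)) (np.int64(254), np.int64(395))
0.19 0.1 (np.int64(214), np.int64(404)) (np.int64(275), np.int64(404))
0.194 0 (np.int64(205), np.int64(387)) (np.int64(243), np.int64(387))
0.194 0.1 (np.int64(206), np.int64(396)) (np.int64(265), np.int64(396))
0.198 0 (np.int64(197), np.int64(378)) (np.int64(233), np.int64(378))
0.198 0.1 (np.int64(199), np.int64(388)) (np.int64(254), np.int64(388))
```

Request:
play_rows(
  commands="72 0.025 0 0 0; 72 0.052 0 0 0; 64 0.052 0 0 0; 60 0.052 0 0 0; 50 0.052 0 0 0; 50 0.052 0 0 0; 50 0.052 0 0 0; 50 0.052 0 0 0; 50 0.052 0 -0.02 0; 50 0.05 0 -0.06 0",
  newtons=8,
)

```text
time_s: 40.7
tcp_pos: [0.593, 0.2059, 0.0764]
eef_rot: [-2.222, -2.22, 0.001]
wrist_force: [0.1, 0.0, -1.3]
opening: 0.0583
finger_force: 8.0
```

Request:
play_rows(
  commands="50 -0.04 0 -0.04 0; 50 -0.1 0 -0.08 0; 50 -0.17 0 -0.11 0; 50 -0.24 0 -0.12 0; 50 -0.3 0 -0.12 0; 50 -0.34 0 -0.12 0; 50 -0.36 0 -0.12 0; 50 -0.37 0 -0.12 0; 50 -0.37 0 -0.12 0; 50 -0.37 0 -0.12 0",
)

```text
time_s: 41.95
tcp_pos: [0.5931, 0.0953, 0.112]
eef_rot: [-2.222, -2.221, -0.0]
wrist_force: [-0.1, 0.3, -1.5]
opening: 0.0584
finger_force: 8.0
```

Run:
```python
from h import *
w,a=fit2(); save(w,'w16')
```

```text
t 42.15 [0.5931 0.0952 0.112 ] [-0.8  0.2 -2. ] 7.998980730772018
0.59 0.56 501
[1.7682782249114224, 0.0, 0.06, -0.006]
[1.7558790337120884, 0.0, 0.07, 0.0]
[1.7550984572880615, 0.0, 0.065, 0.0]
[1.752950498365987, 0.0, 0.055, -0.012]
```

Request:
play_rows(
  commands="50 -0.03 0 0.02 0; 50 -0.06 0 0.033 0; 50 -0.073 0 0.033 0; 50 -0.083 0 0.028 0; 50 -0.098 0 0.018 0; 50 -0.122 0 0.006 0; 50 -0.148 0 -0.002 0; 50 -0.177 0 -0.005 0; 50 -0.195 0 -0.004 0; 50 -0.214 0 0 0",
)

```text
time_s: 43.4
tcp_pos: [0.5934, 0.0302, 0.1123]
eef_rot: [2.222, 2.22, 0.001]
wrist_force: [-1.5, 1.2, 4.1]
opening: 0.0587
finger_force: 8.0
```

Run:
```python
from h import *
w,a=fit2(); save(w,'w17')
```

```text
t 43.6 [0.5933 0.0305 0.1119] [0.7 0.8 1.2] 7.998629723952035
0.92 0.82 782
[1.9260913474049426, 52.0, 0.07, 0.006]
[1.9190662835371648, 56.0, 0.07, 0.0]
[1.916656500705256, 56.0, 0.07, 0.006]
[1.9043766117307468, 60.0, 0.07, 0.0]
```

The cup is at about 55° and the geometry is consistent. I'll carry on past level.

Request:
play_rows(
  commands="50 -0.012 0 0.003 0; 50 -0.023 0 0.008 0; 50 -0.041 0 0.018 0; 50 -0.056 0 0.029 0; 50 -0.071 0 0.043 0; 50 -0.079 0 0.053 0; 50 -0.085 0 0.063 0; 50 -0.08 0 0.065 0; 50 -0.07 0 0.065 0; 50 -0.06 0 0.065 0",
)

```text
time_s: 44.85
tcp_pos: [0.5934, 0.0119, 0.0927]
eef_rot: [2.222, 2.219, -0.0]
wrist_force: [-0.2, -3.7, 4.8]
opening: 0.0582
finger_force: 8.0
```

Run:
```python
from h import *
w,a=fit2(); save(w,'w18')
```

```text
t 45.05 [0.5934 0.0119 0.0927] [ 0.1 -3.7  5.7] 8.001864308462245
0.94 0.87 744
[1.941946455464801, 96.0, 0.07, 0.006]
[1.9320327347236925, 84.0, 0.07, 0.018]
[1.9229533710002134, 80.0, 0.07, 0.018]
[1.9226221568099273, 92.0, 0.07, 0.012]
```

Request:
play_rows(
  commands="50 0.005 0 0.001 0; 50 0.01 0 0.002 0; 50 0.015 0 0.003 0; 50 0.02 0 0.003 0; 50 0.024 0 0.003 0; 50 0.028 0 0.003 0; 50 0.028 0 0.003 0; 50 0.028 0 0.003 0; 50 0.028 0 0.003 0; 50 0.028 0 0.003 0",
)

```text
time_s: 46.3
tcp_pos: [0.5931, 0.0211, 0.0916]
eef_rot: [2.222, 2.22, -0.0]
wrist_force: [0.2, -2.8, 4.8]
opening: 0.0584
finger_force: 8.0
```

Run:
```python
from h import *
w,a=fit2(); save(w,'w19');save(a,'s19')
print([(np.round(d['centre'],3),round(d['conf'],2)) for d in arm.look_for('scene','sweet2')])
arm.snapshot('top');print([(np.round(d['centre'],3),round(d['conf'],2)) for d in arm.look_for('top','sweet2')])
```

```text
t 46.5 [0.5931 0.0211 0.0916] [-0.  -3.4  4.1] 8.001417873674654
0.81 0.6 740
[1.9343488297582836, 84.0, 0.07, 0.012]
[1.9272977737426968, 96.0, 0.07, 0.006]
[1.9243937388487153, 80.0, 0.07, 0.018]
[1.9167478104153566, 84.0, 0.07, 0.018]
[(array([0.599, 0.301, 0.011]), 0.22)]
[]
```

```bash
cat > f3.py <<'E'
from h import *
def fit3(new=True):
    T=pose();Pw=campose('wrist');Ps=campose('scene')
    if new: save(arm.snapshot('wrist'),'lw'); save(arm.snapshot('scene'),'ls')
    mw=arm.masks_of('wrist','cup')[0]['region'].astype(np.uint8); ds=arm.masks_of('scene','cup'); ms=ds[0]['region'].astype(np.uint8)
    a=cv2.imread('pics/ls.png' if new else 'pics/s19.png').min(2); free=((a>110)&(ms==0)).astype(np.uint8); mw[360:]=0; best=[]
    for th in range(-12,134,4):
      for g in np.arange(.056,.085,.004):
       for dz in np.arange(-.012,.0241,.004):
        pts=cuppts(T[:3,3]+[0,0,.011+dz],np.radians(th),g); k=sil('wrist',Pw,pts); k[360:]=0; ks=sil('scene',Ps,pts)
        best.append(((mw&k).sum()/(mw|k).sum()+((ms&ks).sum()-(free&ks).sum())/ms.sum(),th,round(g,3),round(dz,3)))
    best.sort(reverse=True); s=arm.observe()
    print('t',s['time_s'],s['tcp_pos'].round(4),np.round(s['wrist_force'],1),s['finger_force'])
    for b in best[:5]: print([round(float(v),3) for v in b])
E
python3 - <<'E'
from f3 import *
fit3(False)
w=cv2.imread('pics/w19.png'); hsv=cv2.cvtColor(w,cv2.COLOR_BGR2HSV)
for n,lo,hi in [('red',(0,150,40),(6,255,255)),('grn',(50,100,20),(80,255,255)),('blu',(108,190,50),(125,255,255))]: print(n,cv2.countNonZero(cv2.inRange(hsv,lo,hi)))
E
```

```text
t 46.75 [0.5931 0.0212 0.0917] [-0.4 -3.5  4.2] 8.00144230495789
[2.4928032532039936e+16, 132.0, 0.084, 0.024]
[2.4928032532039936e+16, 132.0, 0.084, 0.02]
[2.4928032532039936e+16, 132.0, 0.084, 0.016]
[2.4928032532039936e+16, 132.0, 0.084, 0.012]
[2.4928032532039936e+16, 132.0, 0.084, 0.008]
red 0
grn 588
blu 0f3.py:11: RuntimeWarning: overflow encountered in scalar subtract
  best.append(((mw&k).sum()/(mw|k).sum()+((ms&ks).sum()-(free&ks).sum())/ms.sum(),th,round(g,3),round(dz,3)))
```

```bash
sed -i 's/((ms&ks).sum()-(free&ks).sum())/(int((ms\&ks).sum())-int((free\&ks).sum()))/' f3.py
python3 - <<'E'
from f3 import *
fit3(False)
E
```

```text
t 46.85 [0.5931 0.0211 0.0916] [ 1.8 -3.1  5.5] 8.001421548615326
[1.925, 88.0, 0.072, 0.012]
[1.907, 92.0, 0.072, 0.008]
[1.875, 88.0, 0.072, 0.008]
[1.874, 96.0, 0.072, 0.004]
[1.858, 100.0, 0.068, 0.0]
```

The cup is only at about level, because it crept up the pads. I'll hold it firmly at level, draw it back gently, then slide it forward and stop sharply over the pot so the balls roll out.

Request:
play_rows(
  commands="50 0 0 0 0; 50 0 0 0 0; 50 0.005 0 -0.015 0; 50 0.025 0 -0.04 0; 50 0.065 0 -0.045 0; 50 0.115 0 -0.045 0; 50 0.17 0 -0.045 0; 50 0.215 0 -0.045 0; 50 0.235 0 -0.045 0; 50 0.24 0 -0.045 0",
  newtons=18,
)

```text
time_s: 48.1
tcp_pos: [0.5931, 0.0935, 0.1051]
eef_rot: [-2.222, -2.221, 0.0]
wrist_force: [0.6, -0.3, -0.3]
opening: 0.0582
finger_force: 18.0
```

Run:
```python
from f3 import *
fit3()
```

```text
t 48.3 [0.5932 0.0928 0.1051] [ 0.1  0.1 -0.4] 17.999850769119803
[1.866, 96.0, 0.072, 0.008]
[1.858, 92.0, 0.072, 0.008]
[1.846, 88.0, 0.072, 0.012]
[1.839, 100.0, 0.072, 0.004]
[1.838, 92.0, 0.072, 0.012]
```

Run:
```python
from h import *
t=arm.snapshot('top'); save(t,'t20'); a=cv2.imread('pics/ls.png')[:,:,::-1]
print(arm.observe()['time_s'],[(np.round(d['centre'],3),round(d['conf'],2)) for d in arm.look_for('top','sweet2')],[(np.round(d['centre'],3),round(d['conf'],2)) for d in arm.look_for('scene','sweet2')])
for nm,i,o in [('s',a[190:275,270:365],(270,190)),('t',t[210:310,280:380],(280,210))]:
 hsv=cv2.cvtColor(np.ascontiguousarray(i),cv2.COLOR_RGB2HSV)
 for n,lo,hi in [('red',(0,120,30),(8,255,255)),('yel',(18,100,30),(35,255,255)),('grn',(45,80,20),(90,255,255)),('blu',(105,200,40),(125,255,255))]:
  k=cv2.inRange(hsv,lo,hi);ys,xs=k.nonzero();print(nm,n,len(xs),(xs.mean()+o[0],ys.mean()+o[1]) if len(xs) else '')
```

```text
48.35 [(array([0.601, 0.011, 0.029]), 0.51)] [(array([0.46 , 0.206, 0.05 ]), 0.37)]
s red 0 
s yel 212 (np.float64(322.2122641509434), np.float64(210.1509433962264))
s grn 0 
s blu 0 
t red 0 
t yel 95 (np.float64(317.86315789473684), np.float64(269.88421052631577))
t grn 104 (np.float64(308.71153846153845), np.float64(264.5673076923077))
t blu 2 (np.float64(341.5), np.float64(258.5))
```

Run:
```python
from h import *
t=cv2.imread('pics/t20.png');a=cv2.imread('pics/ls.png');w=cv2.imread('pics/lw.png')
z=lambda i:cv2.convertScaleAbs(cv2.resize(i,(400,300),interpolation=cv2.INTER_CUBIC),alpha=1.5)
m=np.zeros((600,800,3),np.uint8); m[:300,:400]=z(t[215:305,280:400]);m[:300,400:]=z(a[165:285,270:430]);m[300:,:400]=z(w); m[300:,400:]=z(t[150:330,200:440]); cv2.imwrite('pics/m20.png',m)
```

```text
(no output)
```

View pics/m20.png

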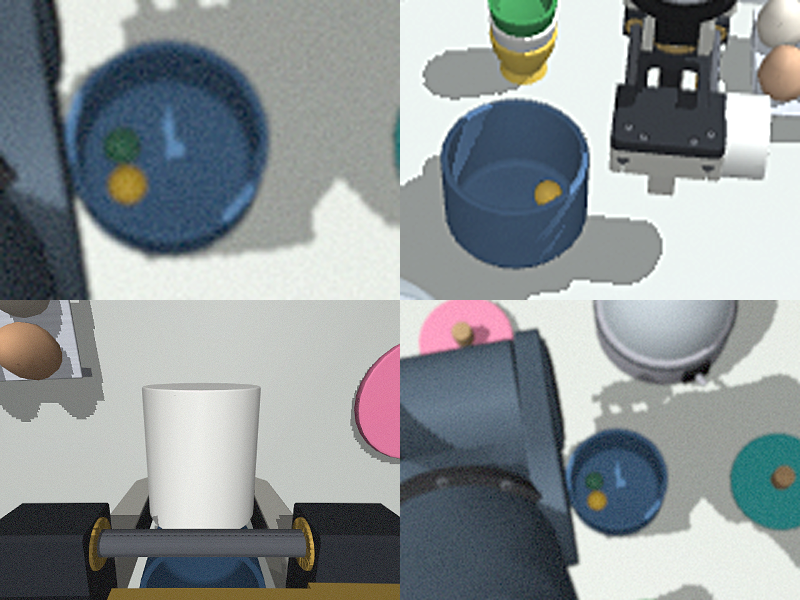

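Green and yellow are in the pot, at (120,145) and (127,185) in the first panel. Red and blue are still in the level cup, and none lie on the liner. Now the short slide and stop for those two.

Request:
play_rows(
  commands="50 -0.025 0 0 0; 50 -0.11 0 0 0; 50 -0.28 0 0 0; 50 -0.28 0 0 0; 50 -0.28 0 0 0; 50 -0.28 0 0 0; 50 -0.28 0 0 0; 50 -0.3 0 0 0; 50 -0.36 0 0 0; 50 -0.36 0 0 0",
  newtons=18,
)

```text
time_s: 49.7
tcp_pos: [0.5931, -0.0164, 0.1051]
eef_rot: [2.224, 2.218, -0.0]
wrist_force: [0.6, -0.7, -1.5]
opening: 0.0583
finger_force: 18.0
```

```bash
cat > chk.py <<'E'
from h import *
def chk(n):
    t=arm.snapshot('top'); a=arm.snapshot('scene'); w=arm.snapshot('wrist'); save(t,'t'+n);save(a,'s'+n);save(w,'w'+n); s=arm.observe();print(s['time_s'],s['tcp_pos'],s['wrist_force'])
    for nm,i in [('s',a),('t',t),('w',w)]:
     hsv=cv2.cvtColor(i,cv2.COLOR_RGB2HSV)
     for c,lo,hi in [('red',(0,150,50),(6,255,255)),('red2',(172,130,40),(180,255,255)),('yel',(20,120,40),(30,255,255)),('grn',(50,80,25),(85,255,255)),('blu',(108,190,45),(125,255,255))]:
      k=cv2.inRange(hsv,lo,hi);N,l,st,ce=cv2.connectedComponentsWithStats(k); print(nm,c,[(int(st[j,4]),ce[j].round().tolist()) for j in range(1,N) if st[j,4]>8][:6])
E
python3 - <<'E'
from chk import *
chk('21')
E
```

```text
49.85 [ 0.59303368 -0.01502743  0.10510991] [-0.2278731  -0.61374262 -1.92321476]
s red [(62, [310.0, 244.0])]
s red2 []
s yel [(16, [327.0, 189.0]), (12, [310.0, 190.0]), (70, [328.0, 241.0])]
s grn [(446, [130.0, 7.0])]
s blu []
t red []
t red2 []
t yel []
t grn []
t blu []
w red []
w red2 []
w yel [(2923, [80.0, 259.0]), (954, [154.0, 389.0]), (1130, [490.0, 390.0]), (9088, [426.0, 469.0])]
w grn [(4252, [26.0, 298.0])]
w blu []
```

Request:
play_rows(
  commands="50 0.01 0 0 0; 50 0.035 0 0 0; 50 0.075 0 0 0; 50 0.13 0 0 0; 50 0.19 0 0 0; 50 0.25 0 0 0; 50 0.3 0 0 0; 50 0.335 0 0 0; 50 0.355 0 0 0; 50 0.36 0 0 0",
)

```text
time_s: 51.1
tcp_pos: [0.5932, 0.0933, 0.1051]
eef_rot: [2.222, 2.221, -0.0]
wrist_force: [-0.6, 0.1, -1.0]
opening: 0.0582
finger_force: 18.0
```

Run:
```python
from chk import *
chk('22')
for c in ('top','scene','wrist'):print([(np.round(d['centre'],3),round(d['conf'],2)) for d in arm.look_for(c,'sweet3')])
w2=cv2.cvtColor(cv2.imread('pics/w2.png'),cv2.COLOR_BGR2HSV);print('blue hsv',w2[262:270:4,331:340:4].tolist())
t0=cv2.cvtColor(cv2.imread('pics/t0.png'),cv2.COLOR_BGR2HSV);print(t0[317:321:2,445:449:2].tolist())
for f,(r0,r1,c0,c1) in {'t22':(220,300,295,365),'s22':(200,250,285,350),'t8':(220,300,295,365),'s8':(200,250,285,350)}.items():
  h=cv2.cvtColor(cv2.imread(f'pics/{f}.png'),cv2.COLOR_BGR2HSV)[r0:r1,c0:c1].astype(int); m=(abs(h[...,0]-113)<12)&(h[...,1]>165)&(h[...,2]>35); n,l,st,ce=cv2.connectedComponentsWithStats(m.astype(np.uint8)); print(f,[(int(st[j,4]),(ce[j]+[c0,r0]).round().tolist(),h[...,2][l==j].mean()) for j in range(1,n) if st[j,4]>12])
```

```text
51.25 [0.59317563 0.09281902 0.10511721] [ 0.10487516  0.29889475 -0.3846691 ]
s red [(67, [310.0, 244.0])]
s red2 []
s yel [(257, [319.0, 189.0]), (70, [328.0, 241.0])]
s grn [(445, [130.0, 7.0]), (539, [319.0, 167.0])]
s blu []
t red [(48, [337.0, 263.0])]
t red2 [(11, [335.0, 260.0])]
t yel [(85, [318.0, 270.0])]
t grn [(74, [316.0, 258.0]), (796, [348.0, 346.0])]
t blu []
w red [(392, [321.0, 421.0])]
w red2 [(56, [314.0, 416.0]), (16, [324.0, 414.0]), (14, [331.0, 414.0]), (12, [334.0, 418.0]), (21, [330.0, 423.0]), (22, [312.0, 427.0])]
w yel [(925, [154.0, 389.0]), (1116, [490.0, 391.0]), (9122, [425.0, 469.0])]
w grn []
w blu []
[(array([0.582, 0.007, 0.028]), 0.5), (array([0.603, 0.01 , 0.03 ]), 0.5), (array([ 0.592, -0.026,  0.034]), 0.42)]
[(array([0.584, 0.008, 0.03 ]), 0.62), (array([ 0.596, -0.026,  0.029]), 0.54)]
[(array([ 0.591, -0.047,  0.029]), 0.86)]
blue hsv [[[108, 160, 70], [110, 170, 72], [106, 165, 71]], [[107, 163, 75], [108, 163, 75], [108, 152, 72]]]
[[[106, 255, 44], [106, 181, 55]], [[105, 214, 44], [112, 160, 62]]]
t22 [(52, [348.0, 261.0], np.float64(62.63461538461539))]
s22 []
t8 []
s8 []
```

Run:
```python
from h import *
for f in ('t20','t22'):
  b=cv2.imread(f'pics/{f}.png'); h=cv2.cvtColor(b,cv2.COLOR_BGR2HSV)[220:300,295:365].astype(int)
  m=(abs(h[...,0]-113)<12)&(h[...,1]>165)&(h[...,2]>35); print(f,m.sum(),b[261,342:356:2].tolist(),b[255:268:3,348].tolist())
print(atz(ray('top',(348,261),campose('top')),.022),atz(ray('top',(337,263),campose('top')),.022))
```

```text
t20 54 [[77, 56, 38], [80, 61, 43], [78, 61, 45], [74, 53, 30], [79, 60, 42], [78, 58, 43], [58, 43, 24]] [[70, 57, 37], [71, 56, 34], [74, 53, 30], [75, 49, 37], [77, 56, 39]]
t22 109 [[38, 30, 39], [66, 43, 34], [67, 40, 16], [76, 49, 30], [69, 42, 28], [58, 37, 16], [55, 41, 22]] [[66, 49, 37], [64, 33, 10], [76, 49, 30], [67, 48, 33], [70, 49, 37]]
[ 0.59308958 -0.04964381  0.022     ] [ 0.59156278 -0.0284717   0.022     ]
```

The top and wrist detections place blue at the far wall beside red, so all four balls are in the pot. Next is the rest: I'll carry the cup there, then loosen low over the dish so it swings upright.

Request:
play_rows(
  commands="50 0.03 0.002 0 0; 50 0.1 0.004 0 0; 50 0.2 0.006 0.01 0; 50 0.31 0.008 0.03 0; 50 0.42 0.01 0.06 0; 50 0.52 0.01 0.09 0; 50 0.6 0.01 0.12 0; 50 0.66 0.01 0.14 0; 50 0.685 0.01 0.152 0; 50 0.69 0.01 0.157 0",
  newtons=18,
)

```text
time_s: 52.65
tcp_pos: [0.5964, 0.3001, 0.0579]
eef_rot: [2.222, 2.22, -0.0]
wrist_force: [0.1, -0.8, -0.6]
opening: 0.0581
finger_force: 18.0
```

Request:
play_rows(
  commands="50 0 0 0 0; 50 0 0 0 0; 50 0 0 0 0; 50 0 0 0 0; 50 0 0 0 0; 50 0 0 0 0; 50 0 0 0 0; 50 0 0 0 0; 50 0 0 0 0; 50 0 0 0 0",
  newtons=3,
)

```text
time_s: 53.9
tcp_pos: [0.5963, 0.3001, 0.058]
eef_rot: [-2.222, -2.22, 0.0]
wrist_force: [0.1, -1.2, 5.1]
opening: 0.0586
finger_force: 3.0
```

Run:
```python
from f3 import *
fit3()
```

```text
t 54.1 [0.5964 0.3001 0.058 ] [-0.1 -1.8  4.5] 3.0024636525922688
[1.861, 32.0, 0.08, 0.02]
[1.846, 32.0, 0.084, 0.024]
[1.845, 36.0, 0.076, 0.016]
[1.84, 36.0, 0.076, 0.02]
[1.836, 40.0, 0.072, 0.012]
```

Request:
play_rows(
  commands="50 0 0 -0.02 0; 50 0 0 -0.04 0; 50 -0.03 0 -0.05 0; 50 -0.08 0 -0.05 0; 50 -0.13 0 -0.05 0; 50 -0.165 0 -0.05 0; 50 -0.18 0 -0.05 0; 50 -0.185 0 -0.05 0; 50 -0.185 0 -0.05 0; 50 -0.185 0 -0.05 0",
)

```text
time_s: 55.35
tcp_pos: [0.5963, 0.245, 0.073]
eef_rot: [-2.222, -2.221, -0.0]
wrist_force: [0.3, -0.4, -1.2]
opening: 0.0588
finger_force: 3.0
```

Run:
```python
from f3 import *
fit3()
```

```text
t 55.55 [0.5963 0.2448 0.073 ] [-0.3 -0.5 -1. ] 2.999965373528539
[1.911, 28.0, 0.084, 0.024]
[1.903, 28.0, 0.08, 0.02]
[1.892, 28.0, 0.08, 0.024]
[1.887, 24.0, 0.084, 0.024]
[1.878, 28.0, 0.084, 0.02]
```

Request:
play_rows(
  commands="50 0.033 0 0.012 0; 50 0.033 0 0.026 0; 50 0.035 0 0.034 0; 50 0.06 0 0.034 0; 50 0.085 0 0.034 0; 50 0.11 0 0.035 0; 50 0.135 0 0.038 0; 50 0.16 0 0.043 0; 50 0.18 0 0.048 0; 50 0.19 0 0.051 0",
  newtons=3,
)

```text
time_s: 56.8
tcp_pos: [0.5963, 0.3019, 0.0577]
eef_rot: [2.222, 2.221, -0.0]
wrist_force: [-0.1, -1.9, 3.7]
opening: 0.0583
finger_force: 3.0
```

Run:
```python
from f3 import *
fit3()
```

```text
Traceback (most recent call last):
  File "f3.py", line 5, in fit3
    mw=arm.masks_of('wrist','cup')[0]['region'].astype(np.uint8); ds=arm.masks_of('scene','cup'); ms=ds[0]['region'].astype(np.uint8)
                                                                                                     ~~^^^
IndexError: list index out of range
```

Run:
```python
from h import *
Pw=campose('wrist'); w=cv2.imread('pics/lw.png'); d=arm.masks_of('wrist','cup')[0]; m=d['region']; ys,xs=m.nonzero();print(xs.min(),xs.max(),ys.min(),ys.max())
g=w.max(2).astype(int); print([(r,int(g[r,322])) for r in range(150,300,4)])
for y in (.298,.304,.31,.316):
 for th in (0,.1,.2):
  p=cuppts(np.array([.596,y,.009]),th,0);f=lambda k:(lambda a:(a[0].min(),a[0].max()))(k.nonzero())
  print(y,th,*f(sil('wrist',Pw,p)),*f(sil('wrist',Pw,p[60:])))
```

```text
239 404 195 365
[(150, 152), (154, 153), (158, 151), (162, 153), (166, 151), (170, 112), (174, 127), (178, 127), (182, 81), (186, 139), (190, 140), (194, 130), (198, 123), (202, 123), (206, 120), (210, 123), (214, 118), (218, 123), (222, 119), (226, 122), (230, 174), (234, 175), (238, 107), (242, 109), (246, 114), (250, 112), (254, 107), (258, 113), (262, 113), (266, 108), (270, 110), (274, 112), (278, 110), (282, 109), (286, 110), (290, 112), (294, 181), (298, 175)]
0.298 0 220 413 267 413
0.298 0.1 222 422 289 422
0.298 0.2 224 428 311 428
0.304 0 209 400 251 400
0.304 0.1 210 409 273 409
0.304 0.2 212 416 295 416
0.31 0 197 386 234 386
0.31 0.1 199 396 257 396
0.31 0.2 201 403 279 403
0.316 0 185 372 217 372
0.316 0.1 187 382 240 382
0.316 0.2 188 390 262 390
```

The cup stands upright in the dish at y ≈ 0.311. I'll release it and go to the lid.

Request:
play_rows(
  commands="59 0 0 0 0; 62 0 0 0 0; 67 0 0 0 0; 74 0 0 -0.005 0; 80 0 0 -0.05 0; 80 0 0 -0.14 0; 80 0.03 -0.03 -0.24 0; 80 0.1 -0.13 -0.26 0; 80 0.18 -0.28 -0.26 0; 80 0.24 -0.42 -0.26 0",
  newtons=3,
)

```text
time_s: 58.3
tcp_pos: [0.4692, 0.3746, 0.1369]
eef_rot: [2.222, 2.22, 0.002]
wrist_force: [0.1, 0.4, 0.2]
opening: 0.0804
finger_force: 0.0
```

Run:
```python
from h import *
W=campose('wrist'); T=pose(); im=arm.snapshot('wrist'); save(im,'w30'); print(arm.observe()['time_s'],T[:3,3],go(.460,.3755,.031))
print([(np.round(d['centre'],3),round(d['conf'],2)) for d in arm.look_for('wrist','lid')],[(np.round(d['centre'],3),round(d['conf'],2)) for d in arm.look_for('wrist','cup')])
```

```text
58.35 [0.4692168  0.37457123 0.13687552] [-0.002 -0.016  0.352]
[(array([0.46 , 0.38 , 0.017]), 0.85)] [(array([0.585, 0.338, 0.049]), 0.81)]
```

Request:
play_rows(
  commands="70 0.005 -0.034 0.04 0; 60 0.005 -0.034 0.13 0; 55 0.005 -0.034 0.23 0; 50 0.005 -0.034 0.3 0; 45 0.005 -0.034 0.34 0; 36 0.005 -0.034 0.349 0; 30 0.005 -0.034 0.349 0; 15 0.005 -0.034 0.349 0; 15 0.005 -0.034 0.349 0; 15 0.005 -0.034 0.349 0",
  newtons=8,
)

```text
time_s: 59.7
tcp_pos: [0.4606, 0.3755, 0.0317]
eef_rot: [2.222, 2.22, 0.002]
wrist_force: [-0.3, -1.7, 5.7]
opening: 0.0236
finger_force: 8.0
```

Request:
play_rows(
  commands="15 0 0 0 0; 15 0 0 -0.015 0; 15 0 0 -0.06 0; 15 0 0 -0.16 0; 15 -0.01 0.005 -0.28 0; 15 -0.08 0.03 -0.4 0; 15 -0.18 0.07 -0.48 0; 15 -0.31 0.12 -0.53 0; 15 -0.45 0.17 -0.55 0; 15 -0.59 0.22 -0.55 0",
)

```text
time_s: 60.95
tcp_pos: [0.5265, 0.1969, 0.1975]
eef_rot: [2.222, 2.22, 0.002]
wrist_force: [-0.7, 0.4, -1.0]
opening: 0.0239
finger_force: 8.0
```

Run:
```python
from h import *
for f in ('s1','s8','s22'):
  a=cv2.imread(f'pics/{f}.png'); hsv=cv2.cvtColor(a[180:290,260:370],cv2.COLOR_BGR2HSV);m=cv2.inRange(hsv,(100,80,40),(125,255,255)); n,l,st,c=cv2.connectedComponentsWithStats(m); print(f,st[1+st[1:,4].argmax()]+[260,180,0,0,0])
for f in ('t8','t22','t0'):
  a=cv2.imread(f'pics/{f}.png'); hsv=cv2.cvtColor(a[210:310,285:380],cv2.COLOR_BGR2HSV);m=cv2.inRange(hsv,(100,80,25),(125,255,255)); n,l,st,c=cv2.connectedComponentsWithStats(m); print(f,st[1+st[1:,4].argmax()]+[285,210,0,0,0])
```

```text
s1 [ 287  205   59   67 3274]
s8 [ 287  205   59   67 3260]
s22 [ 286  205   59   67 3084]
t8 [ 300  228   60   63 2949]
t22 [ 298  228   62   63 2589]
t0 [ 298  226   64   65 3015]
```

Request:
play_rows(
  commands="15 -0.12 0.035 0 0; 15 -0.25 0.08 0 0; 15 -0.38 0.12 0 0; 15 -0.5 0.16 0 0; 15 -0.6 0.19 0.02 0; 15 -0.66 0.21 0.06 0; 15 -0.69 0.22 0.11 0; 15 -0.7 0.222 0.15 0; 15 -0.7 0.222 0.18 0; 15 -0.7 0.222 0.18 0",
)

```text
time_s: 62.2
tcp_pos: [0.592, -0.0112, 0.1413]
eef_rot: [-2.221, -2.22, 0.001]
wrist_force: [-0.6, -0.0, -0.3]
opening: 0.024
finger_force: 8.0
```

Request:
play_rows(
  commands="15 -0.004 0.002 0.02 0; 15 -0.004 0.002 0.04 0; 15 -0.004 0.002 0.058 0; 15 -0.004 0.002 0.074 0; 15 -0.004 0.002 0.088 0; 15 -0.004 0.002 0.1 0; 15 -0.004 0.002 0.108 0; 15 -0.004 0.002 0.113 0; 15 -0.004 0.002 0.116 0; 15 -0.004 0.002 0.118 0",
)

```text
time_s: 63.45
tcp_pos: [0.5931, -0.0131, 0.1067]
eef_rot: [2.222, 2.22, 0.0]
wrist_force: [0.4, 0.2, -2.1]
opening: 0.0238
finger_force: 8.0
```

Run:
```python
from h import *
s=arm.observe();print(s['time_s'],s['tcp_pos'],s['wrist_force']); a=arm.snapshot('scene');save(a,'s31')
print([(np.round(d['centre'],3),round(d['conf'],2)) for d in arm.look_for('scene','lid')][:5])
hsv=cv2.cvtColor(a[180:290,260:370],cv2.COLOR_RGB2HSV);m=cv2.inRange(hsv,(100,80,40),(125,255,255)); n,l,st,c=cv2.connectedComponentsWithStats(m); print(st[1+st[1:,4].argmax()]+[260,180,0,0,0])
a=cv2.imread('pics/s0.png');hsv=cv2.cvtColor(a[180:290,260:370],cv2.COLOR_BGR2HSV);m=cv2.inRange(hsv,(100,80,40),(125,255,255)); n,l,st,c=cv2.connectedComponentsWithStats(m); print('s0',st[1+st[1:,4].argmax()]+[260,180,0,0,0])
```

```text
63.45 [ 0.59308513 -0.01306177  0.1066524 ] [ 0.40467182  0.24260043 -2.13840986]
[(array([ 0.62 , -0.   ,  0.095]), 0.97), (array([ 0.717, -0.321,  0.016]), 0.97), (array([ 0.589, -0.199,  0.016]), 0.81), (array([0.801, 0.144, 0.017]), 0.81)]
[ 285  206   62   66 2439]
s0 [ 285  201   62   71 3346]
```

Request:
play_rows(
  commands="15 0 0 0.002 0; 15 0 0 0.004 0; 15 0 0 0.006 0; 15 0 0 0.0075 0; 15 0 0 0.0075 0; 26 0 0 0.0075 0; 32 0 0 0.0075 0; 45 0 0 0.0075 0; 55 0 0 0.0075 0; 60 0 0 0.0075 0",
)

```text
time_s: 64.8
tcp_pos: [0.5931, -0.013, 0.1043]
eef_rot: [-2.222, -2.22, 0.0]
wrist_force: [-0.2, -0.2, -0.3]
opening: 0.0567
finger_force: 0.0
```

Request:
play_rows(
  commands="60 0 0 -0.01 0; 60 0 0 -0.06 0; 60 0 0 -0.15 0; 60 0.05 0 -0.27 0; 60 0.15 0 -0.36 0; 60 0.28 0 -0.4 0; 60 0.4 0 -0.4 0; 60 0.48 0 -0.4 0; 60 0.5 0 -0.4 0; 60 0.5 0 -0.4 0",
)

```text
time_s: 66.05
tcp_pos: [0.5932, 0.1366, 0.2249]
eef_rot: [2.222, 2.22, 0.0]
wrist_force: [-0.2, 0.2, -0.1]
opening: 0.0599
finger_force: 0.0
```

Run:
```python
from h import *
a=arm.snapshot('scene');save(a,'s32')
s=arm.observe();print(s['time_s'],s['tcp_pos'],s['wrist_force'])
for n in ('lid','cup','sweet0'):print(n,[(np.round(d['centre'],3),round(d['conf'],2)) for d in arm.look_for('scene',n)][:5])
hsv=cv2.cvtColor(a[180:290,260:370],cv2.COLOR_RGB2HSV);m=cv2.inRange(hsv,(100,80,40),(125,255,255)); n,l,st,c=cv2.connectedComponentsWithStats(m); print(st[1+st[1:,4].argmax()]+[260,180,0,0,0])
b=cv2.imread('pics/s0.png')[:,:,::-1]
h=cv2.cvtColor(a,cv2.COLOR_RGB2HSV);k=cv2.inRange(h,(8,80,60),(18,220,255))
for f,i in (('now',a),('s0',b)):
  k=cv2.inRange(cv2.cvtColor(np.ascontiguousarray(i),cv2.COLOR_RGB2HSV),(8,80,60),(18,220,255))[195:240,295:340];ys,xs=k.nonzero();print(f,len(xs),xs.mean()+295,ys.mean()+195)
```

```text
66.1 [0.59327428 0.13621651 0.22471899] [-0.34262784  0.57838203  0.69023687]
lid [(array([0.803, 0.143, 0.018]), 0.88), (array([ 0.599, -0.013,  0.088]), 0.79), (array([ 0.718, -0.32 ,  0.016]), 0.78)]
cup [(array([0.607, 0.31 , 0.051]), 0.67), (array([ 0.835, -0.08 ,  0.121]), 0.43)]
sweet0 []
[ 285  200   61   72 3358]
now 195 314.9641025641026 217.73333333333335
s0 189 315.63492063492066 218.14285714285714
```

The lid sits as it did at the start (same silhouette and knob position), the cup stands in the rest, and no balls are loose. I'm handing it in.

```bash
python3 -c "
from plant import arm
print(arm.job_done())"
```

```text
the job is handed in; nothing more can be done
None
```

The job is handed in after about 66 of the 72 s: all four balls are in the closed blue pot and the empty cup stands upright in the spoon rest. The last two balls needed a quick slide and stop over the pot, with the grip raised to 18 N, and the pot shifted about 1–2 mm.

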